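# Clear the titration bench and find the full reagent jar

### The arm

A 7-joint arm with a two-finger parallel gripper is mounted at the origin on the work surface. World frame = base frame: x ahead of the robot, y to its left, z up, the work surface at z = 0. Lengths are in m, angles in rad, forces in N, time in s.
With the tool pointing down it reaches from about 0.35 to 0.9 m from the base axis. Payload 8.1 kg.
Tool frame: the origin (TCP) lies midway between the tips of the shut fingers; the grasp point (between the pads) lies 19 mm behind it; x points along the fingers, y is the direction in which the jaws open and shut, and the axes are right-handed (so a half turn about x gives the same grasp; the last joint's range is limited). The gripper opens to 85 mm and grips with 20 to 120 N. Pads are 22 mm wide; open, the fingers measure 114 mm over their backs; the gripper's body (76 mm by 85 mm) begins 54 mm behind the grasp point. The pads swing forward as they close: fully open they stand 13 mm farther back than shut.
Start: joints at [-1.421, 0.434, 0.025, 1.573, -0.012, 1.134, -0.075], TCP at [0.156, 0.605, 0.231] pointing down, gripper open.
Joint ranges: [-2.62, 2.62], [-0.44, 2.09], [-1.27, 1.32], [0.08, 2.57], [-1.32, 4.46], [0.12, 2], [-2.74, 2.74]. Speed limits (rad/s): [2.22, 2.22, 3.01, 3.01, 3.14, 3.14, 3.14].

### API

Orientations are given as a unit quaternion [x, y, z, w].
In Python, from workcell import state, camera, close_job gives the robot as it stands.
- The arm moves only by the tool apply_moves, never from a script. Its argument "moves" is a list of rows, each an object of numbers: "x", "y", "z": the shift along the tool's x, y, z each as a share of 100 mm, from -1 to 1; "wx", "wy", "wz": the turn, a rotation vector about the tool's x, y, z each as a share of pi rad, from -1 to 1; "grip": the closure in counts, from 0 (fully open) to 255 (shut). In form: [{"x": .., "y": .., "z": .., "wx": .., "wy": .., "wz": .., "grip": ..}, ...]. A call has 1 to 10 rows; each row is the pose to reach, as a shift and turn from the pose commanded when the call began, along the tool's axes at that moment, turning the shorter way round; what a row does not reach only later rows make up. A row lasts 1/10 s, in which the tool goes at most 50 mm and 8.59 degrees, less where a joint would pass 70% of its speed; a pose out of reach is approached as far as the arm can. A call with a number of a shift or a turn outside -1 to 1 is refused whole. A call with a gripper value outside its range is refused whole. The fingers move at their own pace and stop on an object; "force" is the grip in N (left out, the last holds). Time passes only in rows, so rows that repeat a pose let the fingers close. It gives the time, the measured TCP pose, the force and the opening at its end, in the units of the state.
- state(): the state, without advancing time (a new reading comes with each control period).
- camera(name): name is "side" or "top" or "wrist"; returns a dict with "color" (420x560x3 uint8, red, green, blue), "fx", "fy", "cx", "cy" (pixels), "cam_to_world" (4x4, takes a point from camera to world coordinates); the wrist camera has in their place "T_tool_cam" (4x4, takes a point from camera to tool coordinates, whose origin is the TCP and whose axes are the tool frame's). Camera axes: x right, y down, z forward; pixel columns grow to the right and rows downward; lengths in m; the calibration is good to about 2 mm. A picture is of the moment at which its call begins: read the wrist's pose just before it. There is no depth.
- close_job(): hands the job in, once; it reports no verdict.
The state is a dict: "clock": time; "joint_positions": joint angles; "joint_velocities": joint speeds; "effort": joint torques, N m; "tool_pos": TCP position; "eef_rot": TCP orientation; "force": force on the tool from outside, world axes, zero at the start; "wrist_torque": the same for the moment, N m; "grip_width": opening from 0.0 (shut) to 1.0 (fully open).
Only numpy, scipy, OpenCV 4.12 (cv2) and the standard library are available. Lean on these libraries where they do the work, as an engineer would, in place of code of your own. Each camera call takes 0.05 s, during which the arm holds its last target. There are 200 camera calls.

### The job

Clear the bench: stand both rubber stoppers wide end down in the round steel dish, and lay both metal boss heads in the black parts tray, the same way up as they lie now. One of the three identical white jars is full and the other two are empty: find the full one by its weight and stand it in the small white spill tray, and leave the two empty ones standing on the bench. Everything must sit flat on the floor of its tray or dish, and no jar may be tipped over on the way.

Things in the scene. Friction and masses are not known exactly. Their poses are not given: they have to be found in the camera images.
- bottle_a: one of three outwardly identical opaque white plastic jars with a white screw cap and a paper label, standing upright: 54 mm diameter, 95 mm high; origin at the centre of its underside, z up. Exactly one of bottle_a, bottle_b, bottle_c is full (300 to 420 g), the other two are empty (40 g); only the weight shows which, and the name tells nothing. Stands firmly; may be gripped round its body at about half height.
- bottle_b: one of three outwardly identical opaque white plastic jars with a white screw cap and a paper label, standing upright: 54 mm diameter, 95 mm high; origin at the centre of its underside, z up. Exactly one of bottle_a, bottle_b, bottle_c is full (300 to 420 g), the other two are empty (40 g); only the weight shows which, and the name tells nothing. Stands firmly; may be gripped round its body at about half height.
- bottle_c: one of three outwardly identical opaque white plastic jars with a white screw cap and a paper label, standing upright: 54 mm diameter, 95 mm high; origin at the centre of its underside, z up. Exactly one of bottle_a, bottle_b, bottle_c is full (300 to 420 g), the other two are empty (40 g); only the weight shows which, and the name tells nothing. Stands firmly; may be gripped round its body at about half height.
- stopper_1: one of two alike dark rubber stoppers, a plain cone frustum standing on its wide end: 42 mm diameter at the bottom, 34 mm at the top, 36 mm high, 50 g; origin at the centre of its wide underside, z up
- stopper_2: one of two alike dark rubber stoppers, a plain cone frustum standing on its wide end: 42 mm diameter at the bottom, 34 mm at the top, 36 mm high, 50 g; origin at the centre of its wide underside, z up
- boss_1: one of two alike metal boss heads (rod clamps): a bare-metal block 48 (x) by 28 (y) by 32 (z) mm with a dark slot across its top, lying flat, 180 g; origin at the centre of the block's underside, z up. A winged thumbscrew sticks out of its +x end to 42 mm from the origin; a second one stands up on the top at x = -17 mm, to 47 mm above the underside, its wing 22 mm wide along y and 8 mm along x. The two plain sides 28 mm apart (y) are the place to grip it.
- boss_2: one of two alike metal boss heads (rod clamps): a bare-metal block 48 (x) by 28 (y) by 32 (z) mm with a dark slot across its top, lying flat, 180 g; origin at the centre of the block's underside, z up. A winged thumbscrew sticks out of its +x end to 42 mm from the origin; a second one stands up on the top at x = -17 mm, to 47 mm above the underside, its wing 22 mm wide along y and 8 mm along x. The two plain sides 28 mm apart (y) are the place to grip it.
- dish: shallow round stainless-steel dish, fixed to the bench: inside diameter about 118 mm at the floor, 134 mm at the rim, rim 18 mm high, floor 6 mm thick; origin at the centre of its underside, z up
- parts_tray: shallow rectangular black plastic tray, the larger of the two trays, fixed to the bench: outside 130 (x) by 150 (y) mm, walls 18 mm high and 6 mm thick, floor 6 mm thick; origin at the centre of its underside, z up
- bottle_tray: shallow square white glazed spill tray, the smaller of the two trays, fixed to the bench: outside 110 by 110 mm, walls 18 mm high and 6 mm thick, floor 6 mm thick; origin at the centre of its underside, z up

How it is judged:
By the outcome, as a careful person would: the job done as asked, in the order asked, and still so for the second after the job is handed in, with the robot touching nothing.
It also fails if it takes over 147 s, if anything falls off the work surface, if the arm or the gripper's body presses on something with over 40 N, if the wrist force passes 120 N, or if a joint passes its speed limit or range.

## Working session

There is one attempt and no reset: what is moved stays moved. The work goes in short steps, Python scripts to look and compute and a tool call to move; the robot and the scene stay as the last step left them, time stands still between calls to the robot, and variables do not carry over. Pictures are saved under pics/ and viewed, about 12 in all and at most 16, crops included, and the job is handed in when it is done.

Besides the shell and the picture viewer there is one more tool, called as name(argument=value, ...), one argument or row to a line, values as JSON. apply_moves: Moves the arm, as the interface text tells. Its arguments: {"type":"object","properties":{"moves":{"type":"array","items":{"type":"object","properties":{"x":{"type":"number"},"y":{"type":"number"},"z":{"type":"number"},"wx":{"type":"number"},"wy":{"type":"number"},"wz":{"type":"number"},"grip":{"type":"number"}}}},"force":{"type":"number"}},"required":["moves"]}

```bash
mkdir -p pics; ls; python3 - <<'E'
from workcell import state,camera
import cv2,numpy as np
np.set_printoptions(precision=4,suppress=True)
s=state();print(s)
for n in("top","side"):
    c=camera(n);cv2.imwrite(f"pics/{n}0.png",c["color"][:,:,::-1]);print(n,c["fx"],c["cx"],c["cy"],c["cam_to_world"])
c=camera("wrist");print(c["fx"],c["T_tool_cam"])
E
```

```text
pics
{'clock': 0.0, 'joint_positions': array([-1.4206,  0.4352,  0.025 ,  1.5741, -0.0116,  1.134 , -0.0751]), 'joint_velocities': array([ 0.0001, -0.0005, -0.0005,  0.0006, -0.001 ,  0.001 ,  0.0023]), 'effort': array([ -0.0005, -67.0466,   1.0248, -31.6206,   0.0155,   0.0126,
         0.    ]), 'tool_pos': array([0.1562, 0.6046, 0.2305]), 'eef_rot': array([ 0.0886,  0.7015, -0.0898,  0.7014]), 'force': array([-0.5143,  0.2003,  0.5704]), 'wrist_torque': array([-0.0324, -0.0371,  0.0325]), 'grip_width': 0.9967684078625877}
top 527.7695162542888 277.08949014876157 219.38801944557042 [[-0.0213 -0.982   0.1878  0.2703]
 [-0.9997  0.0228  0.0057 -0.0069]
 [-0.0099 -0.1876 -0.9822  1.5147]
 [ 0.      0.      0.      1.    ]]
side 392.85995159749314 278.63256200552564 203.5865395145002 [[-0.9281 -0.2862  0.2381  0.3038]
 [-0.3723  0.7108 -0.5968  0.5525]
 [ 0.0016 -0.6425 -0.7663  0.7607]
 [ 0.      0.      0.      1.    ]]
331.930922031669 [[-0.0006 -0.2772  0.9608 -0.143 ]
 [ 1.      0.0009  0.0009  0.0006]
 [-0.0011  0.9608  0.2772 -0.0706]
 [ 0.      0.      0.      1.    ]]
```

View pics/top0.png

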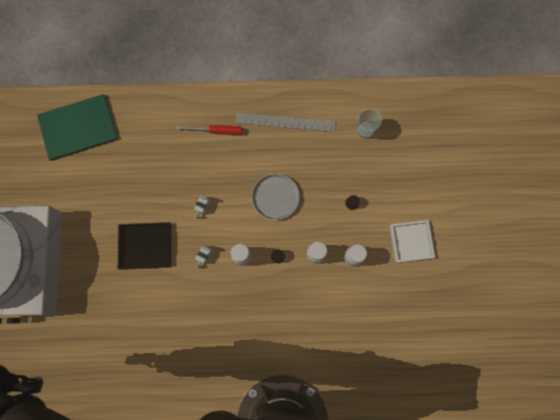

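View pics/side0.png

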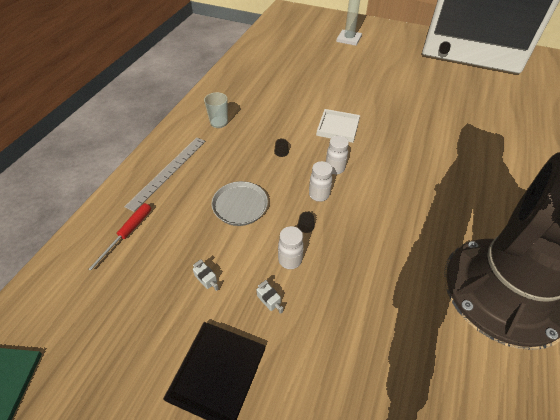

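```bash
cat > h.py <<'E'
import numpy as np,cv2
from scipy.spatial.transform import Rotation as R
from workcell import state,camera
np.set_printoptions(precision=4,suppress=True)
def ray(c,T,u,v,z):
    d=T[:3,:3]@np.array([(u-c["cx"])/c["fx"],(v-c["cy"])/c["fy"],1]);p=T[:3,3]
    return p+d*(z-p[2])/d[2]
def proj(c,T,p):
    q=T[:3,:3].T@(np.array(p)-T[:3,3]);return np.array([c["fx"]*q[0]/q[2]+c["cx"],c["fy"]*q[1]/q[2]+c["cy"]])
def wrist(name=None):
    s=state();c=camera("wrist");T=np.eye(4);T[:3,:3]=R.from_quat(s["eef_rot"]).as_matrix();T[:3,3]=s["tool_pos"]
    if name: cv2.imwrite(f"pics/{name}.png",c["color"][:,:,::-1])
    return c,T@c["T_tool_cam"]
def down(yaw):  # tool x=-Z, tool z at heading yaw from world X
    x=np.array([0,0,-1.]);z=np.array([np.cos(yaw),np.sin(yaw),0]);return np.c_[x,np.cross(z,x),z]
def go(p,yaw=None):
    s=state();M=R.from_quat(s["eef_rot"]).as_matrix();d=M.T@(np.array(p)-s["tool_pos"])/.1
    print("tcp",s["tool_pos"],"shift",d.round(3),end=" ")
    if yaw is not None: print("turn",(R.from_matrix(M.T@down(yaw)).as_rotvec()/np.pi).round(4),end="")
    print(" F",s["force"].round(1),"w",round(s["grip_width"],3),"t",s["clock"])
E
python3 - <<'E'
from h import *
c=camera("top");T=c["cam_to_world"]
for n,u,v,z in [("dish",276,196,.018),("st",352,202,.036),("st",278,256,.036),("jar",240,253,.095),("jar",317,251,.095),("jar",356,253,.095),("boss",202,206,.03),("boss",204,256,.03),("ptray",146,246,.018),("btray",412,241,.018)]:
    print(n,ray(c,T,u,v,z))
c=camera("side");T=c["cam_to_world"]
for n,u,v,z in [("dish",241,203,.018),("st",282,142,.036),("st",306,216,.036),("jar",291,232,.095),("jar",321,166,.095),("jar",339,142,.095),("boss",206,274,.02),("boss",270,295,.02),("ptray",217,370,.018),("btray",338,124,.018)]:
    print(n,ray(c,T,u,v,z))
M=R.from_quat(state()["eef_rot"]).as_matrix();print(M, np.arctan2(M[1,2],M[0,2]))
go([.45,.2,.3],0)
E
```

```text
dish [0.6259 0.0035 0.018 ]
st [ 0.5988 -0.214   0.036 ]
st [0.4481 0.0014 0.036 ]
jar [0.4515 0.1038 0.095 ]
jar [ 0.4522 -0.1047  0.095 ]
jar [ 0.4444 -0.2098  0.095 ]
boss [0.5985 0.2173 0.03  ]
boss [0.4536 0.2109 0.03  ]
ptray [0.4876 0.3792 0.018 ]
btray [ 0.4847 -0.3822  0.018 ]
dish [0.6215 0.0071 0.018 ]
st [ 0.6033 -0.2221  0.036 ]
st [ 0.4553 -0.0006  0.036 ]
jar [0.458  0.0962 0.095 ]
jar [ 0.4601 -0.1134  0.095 ]
jar [ 0.4443 -0.2133  0.095 ]
boss [0.6049 0.2161 0.02  ]
boss [0.459  0.2103 0.02  ]
ptray [0.4915 0.3829 0.018 ]
btray [ 0.4858 -0.3784  0.018 ]
[[-0.0001  0.2502  0.9682]
 [-0.0007  0.9682 -0.2502]
 [-1.     -0.0007  0.0001]] -0.25286044705957816
tcp [0.1563 0.6049 0.2309] shift [-0.688 -3.186  3.856] turn [-0.0805  0.      0.0002] F [ 0.2 -0.2 -0.7] w 1.001 t 0.25
```

apply_moves(
  moves=[
    {"x": -0.5, "y": -1, "z": 1, "wx": -0.0805},
    {"x": -0.5, "y": -1, "z": 1, "wx": -0.0805},
    {"x": -0.5, "y": -1, "z": 1, "wx": -0.0805},
  ],
)

```text
$.moves[0]: bad value
```

apply_moves(
  moves=[
    {"y": -1, "z": 1},
    {"y": -1, "z": 1},
    {"y": -1, "z": 1},
  ],
)

```text
$.moves[0]: bad value
```

apply_moves(
  moves=[
    {"y": -1, "z": 1},
    {"y": -1, "z": 1},
    {"y": -1, "z": 1},
    {"y": -1, "z": 1},
    {"y": -1, "z": 1},
    {"y": -1, "z": 1},
  ],
)

```text
$.moves[0]: bad value
```

```bash
python3 - <<'E'
from h import *
c,T=wrist("w1");go([.43,-.18,.28],0)
for p in [(.6259,.0035,.018),(.4481,.0014,.036),(.4515,.1,.095),(.6,.217,.03),(.455,.211,.03),(.488,.38,.018)]: print(p,proj(c,T,p))
E
```

```text
tcp [0.1563 0.605  0.2311] shift [-0.486 -6.916  4.614] turn [-0.0805  0.      0.0002] F [-0.5 -0.3  0.8] w 0.999 t 0.3
(0.6259, 0.0035, 0.018) [-16.3253 552.3739]
(0.4481, 0.0014, 0.036) [-90.3131 486.2424]
(0.4515, 0.1, 0.095) [-67.8006 526.3191]
(0.6, 0.217, 0.03) [ 98.1404 527.3984]
(0.455, 0.211, 0.03) [ 52.7286 457.485 ]
(0.488, 0.38, 0.018) [179.3019 443.5102]
```

View pics/w1.png

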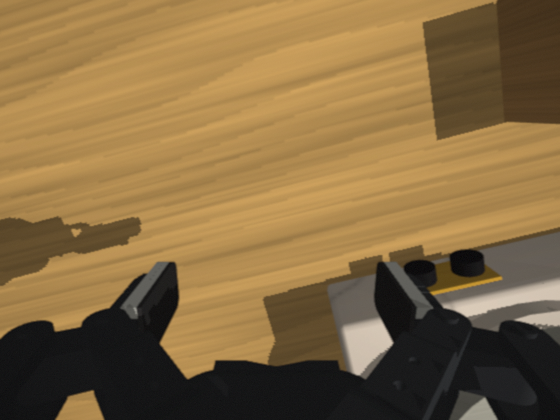

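apply_moves(
  moves=[
    {"x": -0.5, "y": -1, "z": 1, "wx": -0.08, "wy": 0, "wz": 0, "grip": 0},
    {"x": -0.5, "y": -1, "z": 1, "wx": -0.08, "wy": 0, "wz": 0, "grip": 0},
    {"x": -0.5, "y": -1, "z": 1, "wx": -0.08, "wy": 0, "wz": 0, "grip": 0},
  ],
)

```text
clock: 0.6
tool_pos: [0.2287, 0.4818, 0.2815]
eef_rot: [-0.001, 0.707, 0.001, 0.707]
force: [2.0, 0.2, 0.3]
grip_width: 1.001
```

apply_moves(
  moves=[
    {"x": 0, "y": -1, "z": 1, "wx": 0, "wy": 0, "wz": 0, "grip": 0},
    {"x": 0, "y": -1, "z": 1, "wx": 0, "wy": 0, "wz": 0, "grip": 0},
    {"x": 0, "y": -1, "z": 1, "wx": 0, "wy": 0, "wz": 0, "grip": 0},
  ],
)

```text
clock: 0.9
tool_pos: [0.3298, 0.3808, 0.2818]
eef_rot: [0.001, 0.707, -0.001, 0.707]
force: [0.6, 0.7, -1.2]
grip_width: 0.998
```

apply_moves(
  moves=[
    {"x": 0, "y": -1, "z": 1, "wx": 0, "wy": 0, "wz": 0, "grip": 0},
    {"x": 0, "y": -1, "z": 1, "wx": 0, "wy": 0, "wz": 0, "grip": 0},
    {"x": 0, "y": -1, "z": 1, "wx": 0, "wy": 0, "wz": 0, "grip": 0},
  ],
)

```text
clock: 1.2
tool_pos: [0.4296, 0.2805, 0.2816]
eef_rot: [0.001, 0.707, -0.001, 0.707]
force: [0.3, 1.6, 0.3]
grip_width: 1.0
```

apply_moves(
  moves=[
    {"x": 0, "y": -1, "z": 1, "wx": 0, "wy": 0, "wz": 0, "grip": 0},
    {"x": 0, "y": -1, "z": 1, "wx": 0, "wy": 0, "wz": 0, "grip": 0},
    {"x": 0, "y": -1, "z": 1, "wx": 0, "wy": 0, "wz": 0, "grip": 0},
  ],
)

```text
clock: 1.5
tool_pos: [0.5293, 0.1802, 0.2815]
eef_rot: [0.001, 0.707, -0.001, 0.707]
force: [0.7, 1.3, 0.2]
grip_width: 1.003
```

apply_moves(
  moves=[
    {"x": 0, "y": 0, "z": 1, "wx": 0, "wy": 0, "wz": 0, "grip": 0},
    {"x": 0, "y": 0, "z": 1, "wx": 0, "wy": 0, "wz": 0, "grip": 0},
    {"x": 0, "y": 0, "z": 1, "wx": 0, "wy": 0, "wz": 0, "grip": 0},
    {"x": 0, "y": 0, "z": 1, "wx": 0, "wy": 0, "wz": 0, "grip": 0},
    {"x": 0, "y": 0, "z": 1, "wx": 0, "wy": 0, "wz": 0, "grip": 0},
  ],
)

```text
clock: 2.0
tool_pos: [0.6268, 0.183, 0.2813]
eef_rot: [0.0, 0.707, -0.0, 0.707]
force: [-0.9, 0.6, 0.7]
grip_width: 0.997
```

```bash
python3 - <<'E'
from h import *
c,T=wrist("w2");go([.65,-.18,.28],0)
for p in [(.6259,.0035,.018),(.4481,.0014,.036),(.4515,.1,.095),(.6,.217,.03),(.455,.211,.03),(.488,.38,.018)]: print(p,proj(c,T,p))
E
```

```text
tcp [0.6267 0.1831 0.2817] shift [ 0.015 -3.631  0.236] turn [-0.0002 -0.0001 -0.0002] F [-0.2 -0.6 -0.3] w 1.0 t 2.05
(0.6259, 0.0035, 0.018) [129.8224 170.4111]
(0.4481, 0.0014, 0.036) [99.4704  2.7375]
(0.4515, 0.1, 0.095) [179.1823 -14.3129]
(0.6, 0.217, 0.03) [304.1412 150.3227]
(0.455, 0.211, 0.03) [301.6826  11.982 ]
(0.488, 0.38, 0.018) [451.1711  48.2493]
```

View pics/w2.png

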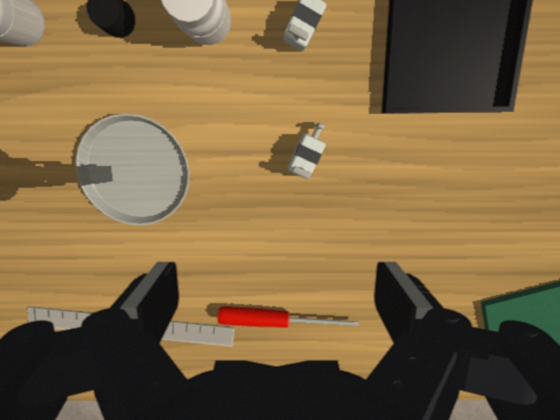

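apply_moves(
  moves=[
    {"x": 0, "y": -1, "z": -0.6, "wx": 0, "wy": 0, "wz": 0, "grip": 0},
    {"x": 0, "y": -1, "z": -0.6, "wx": 0, "wy": 0, "wz": 0, "grip": 0},
    {"x": 0, "y": -1, "z": -0.6, "wx": 0, "wy": 0, "wz": 0, "grip": 0},
  ],
)

```text
clock: 2.35
tool_pos: [0.5646, 0.078, 0.2825]
eef_rot: [0.002, 0.707, -0.002, 0.707]
force: [0.4, -1.1, 0.5]
grip_width: 1.004
```

apply_moves(
  moves=[
    {"x": 0, "y": -1, "z": 0, "wx": 0, "wy": 0, "wz": 0, "grip": 0},
    {"x": 0, "y": -1, "z": 0, "wx": 0, "wy": 0, "wz": 0, "grip": 0},
    {"x": 0, "y": -1, "z": 0, "wx": 0, "wy": 0, "wz": 0, "grip": 0},
  ],
)

```text
clock: 2.65
tool_pos: [0.5662, -0.0252, 0.2828]
eef_rot: [0.003, 0.706, -0.005, 0.708]
force: [0.1, -0.1, 0.5]
grip_width: 0.998
```

apply_moves(
  moves=[
    {"x": 0, "y": -0.8, "z": 0, "wx": 0, "wy": 0, "wz": 0, "grip": 0},
    {"x": 0, "y": -0.8, "z": 0, "wx": 0, "wy": 0, "wz": 0, "grip": 0},
    {"x": 0, "y": -0.8, "z": 0, "wx": 0, "wy": 0, "wz": 0, "grip": 0},
    {"x": 0, "y": -0.8, "z": 0, "wx": 0, "wy": 0, "wz": 0, "grip": 0},
    {"x": 0, "y": -0.8, "z": 0, "wx": 0, "wy": 0, "wz": 0, "grip": 0},
  ],
)

```text
clock: 3.15
tool_pos: [0.5672, -0.0953, 0.2816]
eef_rot: [0.0, 0.707, 0.001, 0.707]
force: [-0.2, -0.2, 0.7]
grip_width: 0.999
```

```bash
python3 - <<'E'
from h import *
c,T=wrist("w3");go([.56,-.1,.28],0)
for p in [(.6259,.0035,.018),(.4481,.0014,.036),(.6,-.217,.036)]: print(p,proj(c,T,p))
E
```

```text
tcp [ 0.5673 -0.0952  0.2815] shift [ 0.015 -0.048 -0.073] turn [ 0.0003  0.0001 -0.0003] F [ 0.6  0.4 -0.1] w 1.0 t 3.2
(0.6259, 0.0035, 0.018) [351.9688 216.1853]
(0.4481, 0.0014, 0.036) [364.3939  64.9084]
(0.6, -0.217, 0.036) [174.5333 200.0894]
```

View pics/w3.png

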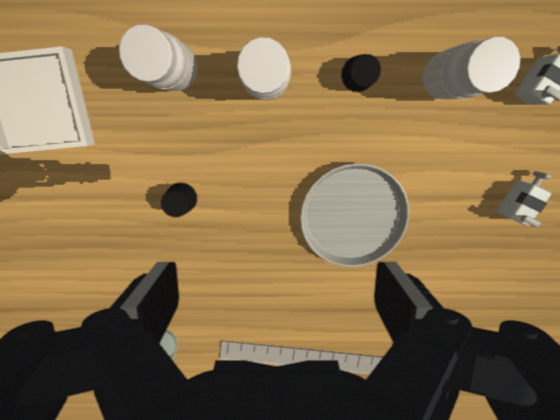

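```bash
cat >> h.py <<'E'
def blobs(mask,amin):
    m=cv2.morphologyEx(mask.astype(np.uint8),cv2.MORPH_OPEN,np.ones((3,3)))
    return [k for k in cv2.findContours(m,cv2.RETR_EXTERNAL,cv2.CHAIN_APPROX_NONE)[0] if cv2.contourArea(k)>amin]
E
python3 - <<'E'
from h import *
c,T=wrist()
h=cv2.cvtColor(c["color"],cv2.COLOR_RGB2HSV);H,S,V=cv2.split(h)
print("px",h[72,360],h[85,330],h[215,350],h[65,265],h[85,265],h[110,40])
for nm,m,zs in [("dark",(V<45),(.02,.036)),("grey",(S<60)&(V>60),(.018,.095,.006))]:
    for k in blobs(m[:262],300):
        (e,ax,an)=cv2.fitEllipse(k);M=cv2.moments(k);u,v=M["m10"]/M["m00"],M["m01"]/M["m00"]
        print(nm,cv2.contourArea(k),cv2.boundingRect(k),"cen",round(u,1),round(v,1),"ell",np.round(e,1),np.round(ax,1),[ray(c,T,u,v,z)[:2] for z in zs])
E
```

```text
px [18 40 32] [ 18 137  93] [ 25  29 169] [ 20  27 219] [ 19  29 219] [ 21  37 218]
dark 795.0 (162, 184, 34, 32) cen 178.3 199.3 ell [178.3 199.3] [29.2 34.9] [array([ 0.6033, -0.2171]), array([ 0.5991, -0.2123])]
dark 1022.0 (342, 55, 38, 36) cen 360.3 72.2 ell [360.3  72.2] [32.7 39.9] [array([0.4538, 0.0013]), array([ 0.4555, -0.0025])]
grey 1511.0 (498, 173, 53, 54) cen 525.1 201.2 ell [526. 201.] [40.9 57.1] [array([0.6056, 0.222 ]), array([0.585, 0.162]), array([0.6088, 0.2314])]
grey 8423.0 (301, 164, 108, 98) cen 354.2 213.9 ell [354.2 213.9] [ 98.5 108.9] [array([0.6228, 0.0062]), array([ 0.5989, -0.0129]), array([0.6265, 0.0092])]
grey 1532.5 (515, 54, 45, 50) cen 541.3 81.6 ell [541.6  81.9] [39.  55.7] [array([0.4632, 0.2107]), array([0.4696, 0.1528]), array([0.4622, 0.2197])]
grey 8145.5 (0, 47, 94, 107) cen 41.0 101.4 ell [ 41.  102.9] [ 97.5 118. ] [array([ 0.4862, -0.3683]), array([ 0.4882, -0.3165]), array([ 0.4858, -0.3764])]
grey 2507.0 (237, 38, 54, 61) cen 263.8 67.8 ell [263.8  67.8] [52.1 61.3] [array([ 0.4492, -0.1083]), array([ 0.4582, -0.1058]), array([ 0.4478, -0.1087])]
grey 4380.5 (423, 37, 97, 61) cen 472.5 68.6 ell [472.9  68.5] [ 54.5 103.7] [array([0.4495, 0.1292]), array([0.4585, 0.0867]), array([0.4481, 0.1358])]
grey 3614.5 (119, 25, 78, 65) cen 157.1 57.9 ell [157.   57.8] [54.7 84.6] [array([ 0.4391, -0.2285]), array([ 0.45  , -0.2031]), array([ 0.4374, -0.2324])]
```

apply_moves(
  moves=[
    {"x": 0.5, "y": -1, "z": 0.36, "wx": 0, "wy": 0, "wz": 0, "grip": 0},
    {"x": 0.5, "y": -1, "z": 0.36, "wx": 0, "wy": 0, "wz": 0, "grip": 0},
    {"x": 0.5, "y": -1, "z": 0.36, "wx": 0, "wy": 0, "wz": 0, "grip": 0},
  ],
)

```text
clock: 3.55
tool_pos: [0.6026, -0.2007, 0.2292]
eef_rot: [0.001, 0.708, -0.002, 0.706]
force: [-1.0, -0.6, 0.2]
grip_width: 1.002
```

apply_moves(
  moves=[
    {"x": 0.8, "y": -0.22, "z": 0, "wx": 0, "wy": 0, "wz": 0, "grip": 0},
    {"x": 0.8, "y": -0.22, "z": 0, "wx": 0, "wy": 0, "wz": 0, "grip": 0},
    {"x": 1, "y": -0.22, "z": 0, "wx": 0, "wy": 0, "wz": 0, "grip": 0},
    {"x": 1, "y": -0.22, "z": 0, "wx": 0, "wy": 0, "wz": 0, "grip": 0},
    {"x": 1, "y": -0.22, "z": 0, "wx": 0, "wy": 0, "wz": 0, "grip": 0},
  ],
)

```text
clock: 4.05
tool_pos: [0.6036, -0.2182, 0.1318]
eef_rot: [0.0, 0.707, 0.0, 0.707]
force: [1.1, 0.1, 1.3]
grip_width: 1.002
```

```bash
python3 - <<'E'
from h import *
go([.603,-.217,.004],0)
c,T=wrist()
V=cv2.cvtColor(c["color"],cv2.COLOR_RGB2HSV)[:,:,2]
cv2.imwrite("pics/w4.png",c["color"][:,:,::-1])
print(proj(c,T,(.603,-.217,.036)))
E
```

```text
tcp [ 0.6036 -0.2182  0.1318] shift [ 1.278  0.011 -0.006] turn [-0.0001  0.     -0.0002] F [1.1 0.1 1.3] w 1.002 t 4.05
[276.5448 208.5488]
```

View pics/w4.png

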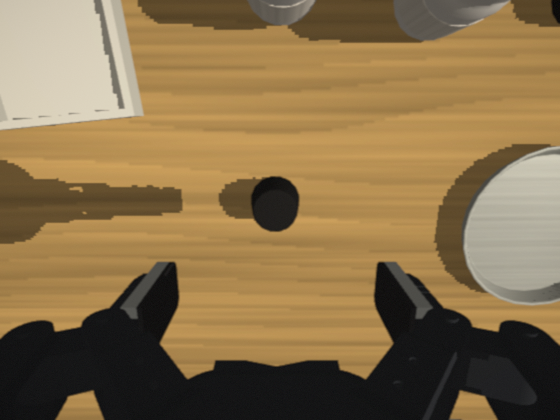

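apply_moves(
  moves=[
    {"x": 0.5, "y": 0, "z": 0, "wx": 0, "wy": 0, "wz": 0, "grip": 0},
    {"x": 1, "y": 0, "z": 0, "wx": 0, "wy": 0, "wz": 0, "grip": 0},
    {"x": 1, "y": 0, "z": 0, "wx": 0, "wy": 0, "wz": 0, "grip": 0},
  ],
  force=30,
)

```text
clock: 4.4
tool_pos: [0.6, -0.217, 0.0271]
eef_rot: [0.001, 0.71, 0.001, 0.704]
force: [-0.9, 0.9, 0.2]
grip_width: 0.999
```

apply_moves(
  moves=[
    {"x": 0.2, "y": 0, "z": 0, "wx": 0, "wy": 0, "wz": 0, "grip": 0},
    {"x": 0.26, "y": 0, "z": 0, "wx": 0, "wy": 0, "wz": 0, "grip": 0},
    {"x": 0.26, "y": 0, "z": 0, "wx": 0, "wy": 0, "wz": 0, "grip": 128},
    {"x": 0.26, "y": 0, "z": 0, "wx": 0, "wy": 0, "wz": 0, "grip": 255},
    {"x": 0.26, "y": 0, "z": 0, "wx": 0, "wy": 0, "wz": 0, "grip": 255},
    {"x": 0.26, "y": 0, "z": 0, "wx": 0, "wy": 0, "wz": 0, "grip": 255},
    {"x": 0.26, "y": 0, "z": 0, "wx": 0, "wy": 0, "wz": 0, "grip": 255},
    {"x": 0.26, "y": 0, "z": 0, "wx": 0, "wy": 0, "wz": 0, "grip": 255},
    {"x": 0.26, "y": 0, "z": 0, "wx": 0, "wy": 0, "wz": 0, "grip": 255},
    {"x": 0.26, "y": 0, "z": 0, "wx": 0, "wy": 0, "wz": 0, "grip": 255},
  ],
)

```text
clock: 5.4
tool_pos: [0.604, -0.2195, 0.0071]
eef_rot: [0.0, 0.706, -0.001, 0.708]
force: [-2.6, 1.4, 8.8]
grip_width: 0.441
```

apply_moves(
  moves=[
    {"x": 0, "y": 0, "z": 0, "wx": 0, "wy": 0, "wz": 0, "grip": 255},
    {"x": 0, "y": 0, "z": 0, "wx": 0, "wy": 0, "wz": 0, "grip": 255},
    {"x": 0, "y": 0, "z": 0, "wx": 0, "wy": 0, "wz": 0, "grip": 255},
  ],
)

```text
clock: 5.7
tool_pos: [0.604, -0.2195, 0.0071]
eef_rot: [0.0, 0.706, -0.001, 0.708]
force: [-1.3, 1.9, 9.2]
grip_width: 0.438
```

apply_moves(
  moves=[
    {"x": -0.4, "y": 0, "z": 0, "wx": 0, "wy": 0, "wz": 0, "grip": 255},
    {"x": -0.8, "y": 0.4, "z": 0, "wx": 0, "wy": 0, "wz": 0, "grip": 255},
    {"x": -0.8, "y": 0.8, "z": 0.24, "wx": 0, "wy": 0, "wz": 0, "grip": 255},
    {"x": -0.8, "y": 1, "z": 0.48, "wx": 0, "wy": 0, "wz": 0, "grip": 255},
    {"x": -0.8, "y": 1, "z": 0.48, "wx": 0, "wy": 0, "wz": 0, "grip": 255},
  ],
)

```text
clock: 6.2
tool_pos: [0.6551, -0.1128, 0.0864]
eef_rot: [-0.001, 0.706, 0.003, 0.708]
force: [0.5, 0.5, -1.7]
grip_width: 0.436
```

apply_moves(
  moves=[
    {"x": 0, "y": 0.4, "z": 0, "wx": 0, "wy": 0, "wz": 0, "grip": 255},
    {"x": 0, "y": 0.8, "z": 0, "wx": 0, "wy": 0, "wz": 0, "grip": 255},
    {"x": 0, "y": 1, "z": 0, "wx": 0, "wy": 0, "wz": 0, "grip": 255},
    {"x": 0, "y": 1, "z": 0, "wx": 0, "wy": 0, "wz": 0, "grip": 255},
  ],
)

```text
clock: 6.6
tool_pos: [0.6512, -0.0147, 0.0854]
eef_rot: [-0.001, 0.707, 0.002, 0.707]
force: [-0.3, 0.1, -1.4]
grip_width: 0.443
```

apply_moves(
  moves=[
    {"x": 0, "y": 0.24, "z": 0, "wx": 0, "wy": 0, "wz": 0, "grip": 255},
    {"x": 0, "y": 0.24, "z": 0, "wx": 0, "wy": 0, "wz": 0, "grip": 255},
    {"x": 0, "y": 0.24, "z": 0, "wx": 0, "wy": 0, "wz": 0, "grip": 255},
  ],
)

```text
clock: 6.9
tool_pos: [0.6513, 0.0037, 0.0856]
eef_rot: [0.0, 0.707, -0.001, 0.707]
force: [-0.0, -0.5, -1.5]
grip_width: 0.442
```

```bash
python3 - <<'E'
from h import *
go([.652,.0055,.013],0)
c,T=wrist("w5")
h=cv2.cvtColor(c["color"],cv2.COLOR_RGB2HSV)
for p in [(.652,.0055,.006),(.69,.0055,.018),(.557,.0055,.018),(.624,.0725,.018),(.624,-.0615,.018)]:print(proj(c,T,p))
E
```

```text
tcp [0.6513 0.0037 0.0856] shift [0.726 0.018 0.007] turn [-0.0005  0.      0.0002] F [-0.  -0.5 -1.5] w 0.442 t 6.9
[277.5642 216.7429]
[277.5935 273.6462]
[277.7735  69.3464]
[381.4916 181.0172]
[173.8716 181.1058]
```

View pics/w5.png

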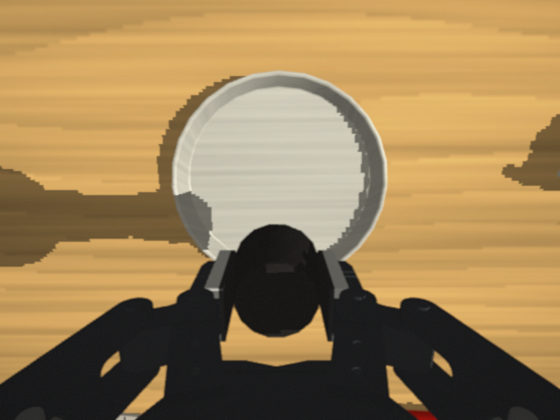

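apply_moves(
  moves=[
    {"x": 0.4, "y": 0.02, "z": 0, "wx": 0, "wy": 0, "wz": 0, "grip": 255},
    {"x": 0.65, "y": 0.02, "z": 0, "wx": 0, "wy": 0, "wz": 0, "grip": 255},
    {"x": 0.72, "y": 0.02, "z": 0, "wx": 0, "wy": 0, "wz": 0, "grip": 255},
    {"x": 0.73, "y": 0.02, "z": 0, "wx": 0, "wy": 0, "wz": 0, "grip": 255},
    {"x": 0.73, "y": 0.02, "z": 0, "wx": 0, "wy": 0, "wz": 0, "grip": 255},
  ],
)

```text
clock: 7.45
tool_pos: [0.6516, 0.005, 0.0128]
eef_rot: [0.001, 0.707, -0.001, 0.707]
force: [0.2, 0.8, -0.2]
grip_width: 0.44
```

apply_moves(
  moves=[
    {"x": 0, "y": 0, "z": 0, "wx": 0, "wy": 0, "wz": 0, "grip": 100},
    {"x": 0, "y": 0, "z": 0, "wx": 0, "wy": 0, "wz": 0, "grip": 100},
    {"x": 0, "y": 0, "z": 0, "wx": 0, "wy": 0, "wz": 0, "grip": 100},
    {"x": 0, "y": 0, "z": 0, "wx": 0, "wy": 0, "wz": 0, "grip": 100},
  ],
)

```text
clock: 7.85
tool_pos: [0.6515, 0.0066, 0.0125]
eef_rot: [0.001, 0.707, -0.001, 0.707]
force: [-0.3, -0.3, -0.0]
grip_width: 0.603
```

apply_moves(
  moves=[
    {"x": -0.3, "y": 0, "z": 0, "wx": 0, "wy": 0, "wz": 0, "grip": 100},
    {"x": -0.7, "y": 0, "z": 0, "wx": 0, "wy": 0, "wz": 0, "grip": 100},
    {"x": -1, "y": 0, "z": -0.5, "wx": 0, "wy": 0, "wz": 0, "grip": 0},
    {"x": -1, "y": 0, "z": -1, "wx": 0, "wy": 0, "wz": 0, "grip": 0},
    {"x": -1, "y": 0, "z": -1, "wx": 0, "wy": 0, "wz": 0, "grip": 0},
  ],
)

```text
clock: 8.35
tool_pos: [0.545, 0.0064, 0.1124]
eef_rot: [0.001, 0.709, -0.001, 0.705]
force: [0.1, -0.4, -0.1]
grip_width: 0.997
```

```bash
python3 - <<'E'
from h import *
go([.454,.001,.007],0)
E
```

```text
tcp [0.545  0.0064 0.1124] shift [ 1.059 -0.057 -0.905] turn [-0.0008 -0.0016 -0.0003] F [ 0.1 -0.4 -0.1] w 0.997 t 8.35
```

```bash
python3 - <<'E'
from h import *
c,T=wrist("w6")
V=cv2.cvtColor(c["color"],cv2.COLOR_RGB2HSV)[:,:,2]
for k in blobs((V<45)[:255],500):
    M=cv2.moments(k);u,v=M["m10"]/M["m00"],M["m01"]/M["m00"];print(cv2.boundingRect(k),ray(c,T,u,v,.02),u,v)
go([.454,.001,.007],0)
E
```

```text
(242, 49, 56, 62) [0.4536 0.0029 0.02  ] 269.27838482793265 79.44687264506405
tcp [0.5471 0.0068 0.1126] shift [ 1.059 -0.061 -0.928] turn [-0.0006 -0.0009 -0.0003] F [-1.3 -0.  -0.2] w 1.0 t 8.4
```

View pics/w6.png

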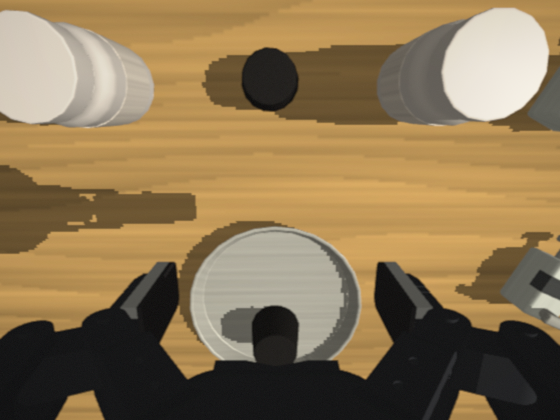

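apply_moves(
  moves=[
    {"x": 0, "y": -0.05, "z": -0.5, "wx": 0, "wy": 0, "wz": 0, "grip": 60},
    {"x": 0, "y": -0.05, "z": -0.93, "wx": 0, "wy": 0, "wz": 0, "grip": 60},
    {"x": 0, "y": -0.05, "z": -0.93, "wx": 0, "wy": 0, "wz": 0, "grip": 60},
    {"x": 0, "y": -0.05, "z": -0.93, "wx": 0, "wy": 0, "wz": 0, "grip": 60},
    {"x": 0.4, "y": -0.05, "z": -0.93, "wx": 0, "wy": 0, "wz": 0, "grip": 60},
    {"x": 0.8, "y": -0.05, "z": -0.93, "wx": 0, "wy": 0, "wz": 0, "grip": 60},
    {"x": 1, "y": -0.05, "z": -0.93, "wx": 0, "wy": 0, "wz": 0, "grip": 60},
    {"x": 1, "y": -0.05, "z": -0.93, "wx": 0, "wy": 0, "wz": 0, "grip": 60},
  ],
)

```text
clock: 9.2
tool_pos: [0.4589, 0.0018, 0.0099]
eef_rot: [0.0, 0.708, -0.001, 0.706]
force: [-0.1, 0.3, 0.4]
grip_width: 0.761
```

apply_moves(
  moves=[
    {"x": 0.04, "y": 0, "z": 0, "wx": 0, "wy": 0, "wz": 0, "grip": 60},
    {"x": 0.04, "y": 0, "z": 0, "wx": 0, "wy": 0, "wz": 0, "grip": 255},
    {"x": 0.04, "y": 0, "z": 0, "wx": 0, "wy": 0, "wz": 0, "grip": 255},
    {"x": 0.04, "y": 0, "z": 0, "wx": 0, "wy": 0, "wz": 0, "grip": 255},
    {"x": 0.04, "y": 0, "z": 0, "wx": 0, "wy": 0, "wz": 0, "grip": 255},
    {"x": 0.04, "y": 0, "z": 0, "wx": 0, "wy": 0, "wz": 0, "grip": 255},
    {"x": 0.04, "y": 0, "z": 0, "wx": 0, "wy": 0, "wz": 0, "grip": 255},
  ],
)

```text
clock: 9.9
tool_pos: [0.4596, 0.0021, 0.0095]
eef_rot: [0.001, 0.706, -0.0, 0.708]
force: [0.0, 0.1, 8.2]
grip_width: 0.428
```

```bash
python3 - <<'E'
from h import *
go([.595,.006,.093],0)
E
```

```text
tcp [0.4596 0.0021 0.0095] shift [-0.832  0.041  1.356] turn [-0.0005  0.0009 -0.0002] F [0.  0.1 8.2] w 0.428 t 9.9
```

apply_moves(
  moves=[
    {"x": -0.4, "y": 0, "z": 0, "wx": 0, "wy": 0, "wz": 0, "grip": 255},
    {"x": -0.8, "y": 0, "z": 0, "wx": 0, "wy": 0, "wz": 0, "grip": 255},
    {"x": -0.8, "y": 0.04, "z": 0.4, "wx": 0, "wy": 0, "wz": 0, "grip": 255},
    {"x": -0.8, "y": 0.04, "z": 0.8, "wx": 0, "wy": 0, "wz": 0, "grip": 255},
    {"x": -0.8, "y": 0.04, "z": 1, "wx": 0, "wy": 0, "wz": 0, "grip": 255},
    {"x": -0.8, "y": 0.04, "z": 1, "wx": 0, "wy": 0, "wz": 0, "grip": 255},
  ],
)

```text
clock: 10.5
tool_pos: [0.5616, 0.006, 0.0892]
eef_rot: [0.0, 0.706, -0.0, 0.708]
force: [-0.9, -0.8, -0.6]
grip_width: 0.434
```

apply_moves(
  moves=[
    {"x": 0, "y": 0, "z": 0.41, "wx": 0, "wy": 0, "wz": 0, "grip": 255},
    {"x": 0, "y": 0, "z": 0.41, "wx": 0, "wy": 0, "wz": 0, "grip": 255},
    {"x": 0, "y": 0, "z": 0.41, "wx": 0, "wy": 0, "wz": 0, "grip": 255},
    {"x": 0, "y": 0, "z": 0.41, "wx": 0, "wy": 0, "wz": 0, "grip": 255},
  ],
)

```text
clock: 10.9
tool_pos: [0.5982, 0.0057, 0.0883]
eef_rot: [0.001, 0.707, -0.001, 0.707]
force: [-0.0, 0.4, -0.0]
grip_width: 0.432
```

```bash
python3 - <<'E'
from h import *
go([.601,.006,.0155],0)
E
```

```text
tcp [0.5982 0.0057 0.0883] shift [0.728 0.003 0.029] turn [-0.0005 -0.0003 -0.    ] F [-0.   0.4 -0. ] w 0.432 t 10.9
```

apply_moves(
  moves=[
    {"x": 0.4, "y": 0, "z": 0.01, "wx": 0, "wy": 0, "wz": 0, "grip": 255},
    {"x": 0.65, "y": 0, "z": 0.01, "wx": 0, "wy": 0, "wz": 0, "grip": 255},
    {"x": 0.72, "y": 0, "z": 0.01, "wx": 0, "wy": 0, "wz": 0, "grip": 255},
    {"x": 0.73, "y": 0, "z": 0.01, "wx": 0, "wy": 0, "wz": 0, "grip": 255},
    {"x": 0.73, "y": 0, "z": 0.01, "wx": 0, "wy": 0, "wz": 0, "grip": 255},
  ],
)

```text
clock: 11.4
tool_pos: [0.6001, 0.0057, 0.0159]
eef_rot: [0.001, 0.707, -0.001, 0.707]
force: [-0.3, -0.4, -0.7]
grip_width: 0.434
```

apply_moves(
  moves=[
    {"x": 0, "y": 0, "z": 0, "wx": 0, "wy": 0, "wz": 0, "grip": 100},
    {"x": 0, "y": 0, "z": 0, "wx": 0, "wy": 0, "wz": 0, "grip": 100},
    {"x": 0, "y": 0, "z": 0, "wx": 0, "wy": 0, "wz": 0, "grip": 100},
    {"x": 0, "y": 0, "z": 0, "wx": 0, "wy": 0, "wz": 0, "grip": 100},
  ],
)

```text
clock: 11.8
tool_pos: [0.6005, 0.0058, 0.0155]
eef_rot: [0.001, 0.707, -0.0, 0.707]
force: [0.4, 0.5, -0.8]
grip_width: 0.607
```

apply_moves(
  moves=[
    {"x": -0.3, "y": 0, "z": 0, "wx": 0, "wy": 0, "wz": 0, "grip": 100},
    {"x": -0.7, "y": 0, "z": 0, "wx": 0, "wy": 0, "wz": 0, "grip": 100},
    {"x": -1, "y": 0, "z": 0, "wx": 0, "wy": 0, "wz": 0, "grip": 0},
    {"x": -1, "y": 0.5, "z": 0, "wx": 0, "wy": 0, "wz": 0, "grip": 0},
    {"x": -1, "y": 1, "z": 0.2, "wx": 0, "wy": 0, "wz": 0, "grip": 0},
  ],
)

```text
clock: 12.3
tool_pos: [0.6187, 0.1019, 0.1171]
eef_rot: [0.002, 0.707, -0.002, 0.708]
force: [0.6, 1.6, -0.3]
grip_width: 1.0
```

apply_moves(
  moves=[
    {"x": -1, "y": 1, "z": 0.2, "wx": 0, "wy": 0, "wz": 0, "grip": 0},
    {"x": -1, "y": 1, "z": 0.2, "wx": 0, "wy": 0, "wz": 0, "grip": 0},
    {"x": -1, "y": 1, "z": 0.2, "wx": 0, "wy": 0, "wz": 0, "grip": 0},
    {"x": -1, "y": 1, "z": 0.2, "wx": 0, "wy": 0, "wz": 0, "grip": 0},
    {"x": -1, "y": 1, "z": 0.2, "wx": 0, "wy": 0, "wz": 0, "grip": 0},
  ],
)

```text
clock: 12.8
tool_pos: [0.6393, 0.2028, 0.2156]
eef_rot: [0.0, 0.707, 0.0, 0.707]
force: [-0.6, -0.2, -0.6]
grip_width: 0.999
```

```bash
python3 - <<'E'
from h import *
c,T=wrist("w7");go([.62,.21,.2],0)
E
```

```text
tcp [0.6389 0.2013 0.2147] shift [ 0.147  0.087 -0.189] turn [-0.0006 -0.0003  0.0003] F [ 0.2 -0.6 -0. ] w 1.0 t 12.85
```

View pics/w7.png

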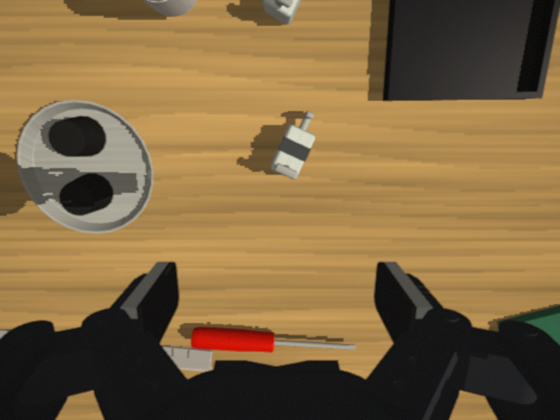

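```bash
cat >> h.py <<'E'
def bosses(c,T):
    h=cv2.cvtColor(c["color"],cv2.COLOR_RGB2HSV);H,S,V=cv2.split(h)
    m=(((S<75)&(V>40))).astype(np.uint8);m[262:]=0
    m=cv2.morphologyEx(m,cv2.MORPH_CLOSE,np.ones((9,9)))
    out=[]
    for k in blobs(m,400):
        b=cv2.boundingRect(k);r=cv2.minAreaRect(k);M=cv2.moments(k);u,v=M["m10"]/M["m00"],M["m01"]/M["m00"]
        bp=cv2.boxPoints(r);W=np.array([ray(c,T,*q,.03)[:2] for q in bp]);e=[W[1]-W[0],W[2]-W[1]]
        L=max(e,key=np.linalg.norm);S_=min(e,key=np.linalg.norm)
        print(b,"cen",np.round((u,v),1),ray(c,T,u,v,.03),"rectcen",W.mean(0),"len",np.linalg.norm(L),np.linalg.norm(S_),"ang",(np.arctan2(L[1],L[0])+np.pi/2)%np.pi-np.pi/2)
E
python3 - <<'E'
from h import *
c,T=wrist();bosses(c,T)
a=c["color"][100:195,230:350,::-1];cv2.imwrite("pics/c7.png",cv2.resize(a,None,fx=6,fy=6,interpolation=cv2.INTER_CUBIC))
E
```

```text
(273, 113, 44, 67) cen [295.3 149.2] [0.6036 0.2207 0.03  ] rectcen [0.5995 0.2229] len 0.064995991526965 0.028964498444397888 ang -0.4251611504016166
(18, 101, 137, 134) cen [ 86.2 167.4] [0.6214 0.0134 0.03  ] rectcen [0.6253 0.0131] len 0.12897823472479475 0.12809093003513766 ang 0.737033506866994
(392, 0, 168, 101) cen [470.2  54.1] [0.5183 0.378  0.03  ] rectcen [0.5161 0.3824] len 0.14610522806488777 0.0844658802680076 ang -1.56124339216775
(265, 0, 38, 25) cen [282.8   9.3] [0.4821 0.208  0.03  ] rectcen [0.4843 0.2086] len 0.03221916897009434 0.01876740715828695 ang 1.5699537845718186
(145, 0, 53, 17) cen [172.6   6.6] [0.48   0.1115 0.03  ] rectcen [0.4811 0.11  ] len 0.045293609368424484 0.012462753044054748 ang 1.5699537845718181
```

View pics/c7.png

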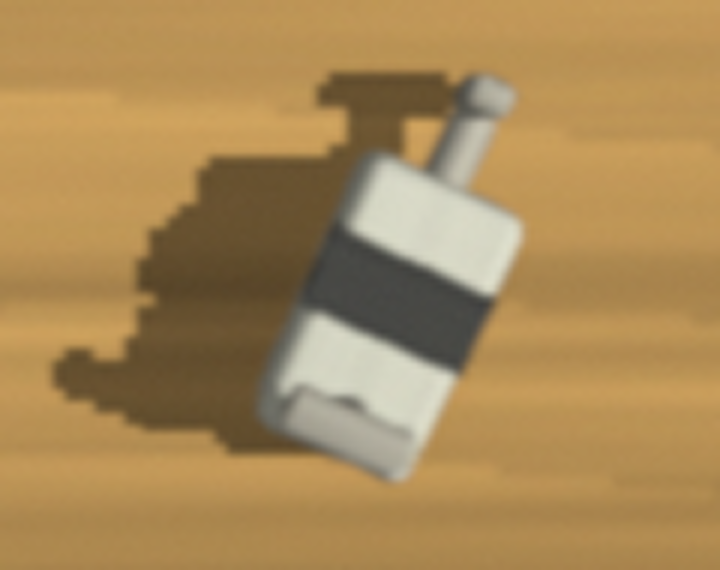

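apply_moves(
  moves=[
    {"x": 0.3, "y": 0.2, "z": -0.33, "wx": 0.137, "wy": 0, "wz": 0, "grip": 0},
    {"x": 0.6, "y": 0.2, "z": -0.33, "wx": 0.137, "wy": 0, "wz": 0, "grip": 0},
    {"x": 0.9, "y": 0.2, "z": -0.33, "wx": 0.137, "wy": 0, "wz": 0, "grip": 0},
    {"x": 0.9, "y": 0.2, "z": -0.33, "wx": 0.137, "wy": 0, "wz": 0, "grip": 0},
    {"x": 0.9, "y": 0.2, "z": -0.33, "wx": 0.137, "wy": 0, "wz": 0, "grip": 0},
    {"x": 0.9, "y": 0.2, "z": -0.33, "wx": 0.137, "wy": 0, "wz": 0, "grip": 0},
  ],
  force=60,
)

```text
clock: 13.5
tool_pos: [0.6074, 0.2213, 0.1268]
eef_rot: [0.151, 0.69, -0.151, 0.691]
force: [-0.4, -1.2, 0.1]
grip_width: 1.004
```

```bash
python3 - <<'E'
from h import *
c,T=wrist("w8");go([.606,.221,.006],-.43);bosses(c,T);print(proj(c,T,[.606,.221,.032]))
E
```

```text
tcp [0.6075 0.2216 0.127 ] shift [ 1.21  -0.014 -0.013] turn [-0.0002  0.0005 -0.0006] F [-0.3  0.9  0.5] w 0.999 t 13.55
(9, 250, 89, 12) cen [ 52.4 256.4] [0.5698 0.0466 0.03  ] rectcen [0.5694 0.0474] len 0.06852198584833344 0.009475303910669372 ang 1.140769309330477
(254, 152, 39, 93) cen [273.  204.4] [0.6034 0.2215 0.03  ] rectcen [0.6002 0.223 ] len 0.07096671004764374 0.027246602432327294 ang -0.41586144063253583
(0, 31, 87, 94) cen [37.6 82.5] [0.4593 0.1126 0.03  ] rectcen [0.459  0.1171] len 0.05947068595221176 0.05588285937754967 ang -0.5872224594283921
(352, 0, 199, 84) cen [428.   27.7] [0.5371 0.3631 0.03  ] rectcen [0.5312 0.3764] len 0.11127348698201088 0.049313637301803326 ang 1.5510337815567072
(146, 0, 56, 64) cen [174.9  30.1] [0.4699 0.2128 0.03  ] rectcen [0.4706 0.2114] len 0.03712956966867126 0.0349673898779633 ang -0.49211117435053264
[273.7369 208.4181]
```

View pics/w8.png

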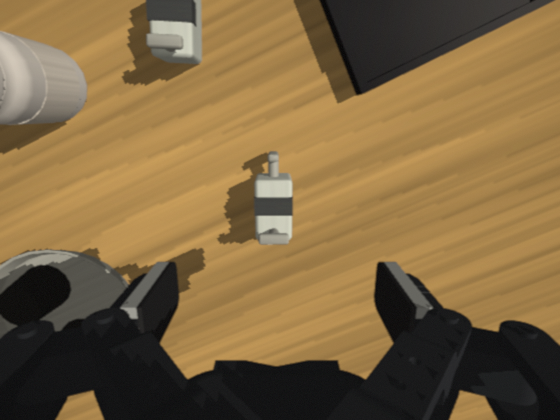

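apply_moves(
  moves=[
    {"x": 0.5, "y": -0.01, "z": -0.02, "wx": 0, "wy": 0, "wz": 0, "grip": 60},
    {"x": 1, "y": -0.01, "z": -0.02, "wx": 0, "wy": 0, "wz": 0, "grip": 60},
    {"x": 1, "y": -0.01, "z": -0.02, "wx": 0, "wy": 0, "wz": 0, "grip": 60},
  ],
)

```text
clock: 13.85
tool_pos: [0.6003, 0.2209, 0.0207]
eef_rot: [0.149, 0.693, -0.153, 0.688]
force: [-1.7, 0.0, -0.9]
grip_width: 0.768
```

apply_moves(
  moves=[
    {"x": 0.2, "y": 0, "z": 0, "wx": 0, "wy": 0, "wz": 0, "grip": 60},
    {"x": 0.2, "y": 0, "z": 0, "wx": 0, "wy": 0, "wz": 0, "grip": 60},
    {"x": 0.2, "y": 0, "z": 0, "wx": 0, "wy": 0, "wz": 0, "grip": 150},
    {"x": 0.2, "y": 0, "z": 0, "wx": 0, "wy": 0, "wz": 0, "grip": 255},
    {"x": 0.2, "y": 0, "z": 0, "wx": 0, "wy": 0, "wz": 0, "grip": 255},
    {"x": 0.2, "y": 0, "z": 0, "wx": 0, "wy": 0, "wz": 0, "grip": 255},
    {"x": 0.2, "y": 0, "z": 0, "wx": 0, "wy": 0, "wz": 0, "grip": 255},
    {"x": 0.2, "y": 0, "z": 0, "wx": 0, "wy": 0, "wz": 0, "grip": 255},
  ],
)

```text
clock: 14.65
tool_pos: [0.6053, 0.2224, 0.0075]
eef_rot: [0.152, 0.69, -0.151, 0.691]
force: [-1.5, -0.2, 9.2]
grip_width: 0.314
```

```bash
python3 - <<'E'
from h import *
go([.488,.35,.09],0)
E
```

```text
tcp [0.6053 0.2224 0.0075] shift [-0.826  0.669 -1.598] turn [-0.1374  0.0007 -0.0006] F [-1.5 -0.2  9.2] w 0.314 t 14.65
```

apply_moves(
  moves=[
    {"x": -0.4, "y": 0, "z": 0, "wx": 0, "wy": 0, "wz": 0, "grip": 255},
    {"x": -0.8, "y": 0.1, "z": -0.1, "wx": 0, "wy": 0, "wz": 0, "grip": 255},
    {"x": -0.8, "y": 0.4, "z": -0.5, "wx": -0.137, "wy": 0, "wz": 0, "grip": 255},
    {"x": -0.8, "y": 0.72, "z": -1, "wx": -0.137, "wy": 0, "wz": 0, "grip": 255},
    {"x": -0.8, "y": 0.72, "z": -1, "wx": -0.137, "wy": 0, "wz": 0, "grip": 255},
    {"x": -0.8, "y": 0.72, "z": -1, "wx": -0.137, "wy": 0, "wz": 0, "grip": 255},
    {"x": -0.8, "y": 0.72, "z": -1, "wx": -0.137, "wy": 0, "wz": 0, "grip": 255},
  ],
)

```text
clock: 15.35
tool_pos: [0.5438, 0.3289, 0.0861]
eef_rot: [0.002, 0.707, -0.001, 0.707]
force: [-0.6, -1.4, -1.6]
grip_width: 0.317
```

apply_moves(
  moves=[
    {"x": 0, "y": 0.22, "z": 0, "wx": 0, "wy": 0, "wz": 0, "grip": 255},
    {"x": 0, "y": 0.22, "z": 0, "wx": 0, "wy": 0, "wz": 0, "grip": 255},
    {"x": 0, "y": 0.22, "z": 0, "wx": 0, "wy": 0, "wz": 0, "grip": 255},
    {"x": 0, "y": 0.22, "z": 0, "wx": 0, "wy": 0, "wz": 0, "grip": 255},
  ],
)

```text
clock: 15.75
tool_pos: [0.5442, 0.3495, 0.0854]
eef_rot: [0.001, 0.707, -0.002, 0.707]
force: [1.0, -0.3, -2.4]
grip_width: 0.315
```

```bash
python3 - <<'E'
from h import *
c,T=wrist("w9");go([.497,.351,.09],0)
x,y=.4876,.3792
for p in [(x+.065,y-.075),(x-.065,y-.075),(x+.065,y+.075),(x-.065,y+.075)]: print(proj(c,T,(*p,.018)))
E
```

```text
tcp [0.5441 0.3497 0.0854] shift [-0.046  0.011 -0.471] turn [-0.0013  0.0001  0.0003] F [ 0.4  0.7 -1.3] w 0.312 t 15.8
[207.8689 233.4015]
[193.9923  17.8211]
[430.2634 232.7442]
[459.1306  16.7789]
```

View pics/w9.png

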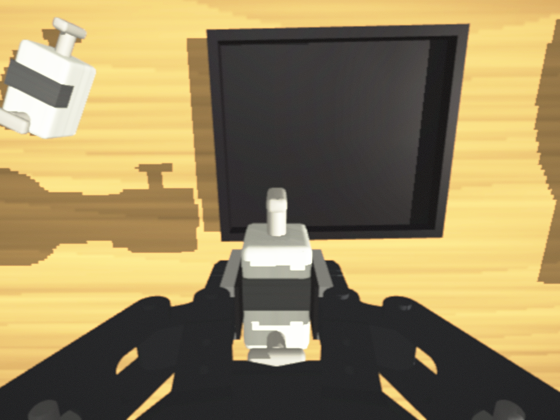

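```bash
python3 - <<'E'
from h import *
s=state();c=camera("wrist");T=np.eye(4);T[:3,:3]=R.from_quat(s["eef_rot"]).as_matrix();T[:3,3]=s["tool_pos"];T=T@c["T_tool_cam"]
P=np.array([ray(c,T,*q,.018)[:2] for q in [(207,30),(469,24),(443,238),(222,241)]]);print(P,P.mean(0))
go([P.mean(0)[0]+.008,P.mean(0)[1]-.028,.0145])
E
```

```text
[[0.4287 0.3113]
 [0.4261 0.4605]
 [0.5563 0.4635]
 [0.558  0.3136]] [0.4923 0.3872]
tcp [0.5439 0.3499 0.0854] shift [ 0.709  0.092 -0.437]  F [-0.2  0.1 -1.8] w 0.318 t 15.85
```

apply_moves(
  moves=[
    {"x": 0, "y": 0.09, "z": -0.44, "wx": 0, "wy": 0, "wz": 0, "grip": 255},
    {"x": 0, "y": 0.09, "z": -0.44, "wx": 0, "wy": 0, "wz": 0, "grip": 255},
    {"x": 0.4, "y": 0.09, "z": -0.44, "wx": 0, "wy": 0, "wz": 0, "grip": 255},
    {"x": 0.65, "y": 0.09, "z": -0.44, "wx": 0, "wy": 0, "wz": 0, "grip": 255},
    {"x": 0.7, "y": 0.09, "z": -0.44, "wx": 0, "wy": 0, "wz": 0, "grip": 255},
    {"x": 0.72, "y": 0.09, "z": -0.44, "wx": 0, "wy": 0, "wz": 0, "grip": 255},
    {"x": 0.72, "y": 0.09, "z": -0.44, "wx": 0, "wy": 0, "wz": 0, "grip": 255},
  ],
)

```text
clock: 16.55
tool_pos: [0.4995, 0.3599, 0.014]
eef_rot: [0.001, 0.707, -0.001, 0.707]
force: [-0.2, -0.0, -2.0]
grip_width: 0.319
```

apply_moves(
  moves=[
    {"x": 0, "y": 0, "z": 0, "wx": 0, "wy": 0, "wz": 0, "grip": 140},
    {"x": 0, "y": 0, "z": 0, "wx": 0, "wy": 0, "wz": 0, "grip": 140},
    {"x": 0, "y": 0, "z": 0, "wx": 0, "wy": 0, "wz": 0, "grip": 140},
    {"x": 0, "y": 0, "z": 0, "wx": 0, "wy": 0, "wz": 0, "grip": 140},
  ],
)

```text
clock: 16.95
tool_pos: [0.4996, 0.3605, 0.0136]
eef_rot: [0.001, 0.707, -0.0, 0.707]
force: [0.1, 0.2, 0.1]
grip_width: 0.448
```

apply_moves(
  moves=[
    {"x": -0.3, "y": 0, "z": 0, "wx": 0, "wy": 0, "wz": 0, "grip": 140},
    {"x": -0.7, "y": 0, "z": 0, "wx": 0, "wy": 0, "wz": 0, "grip": 140},
    {"x": -1, "y": 0, "z": 0, "wx": 0, "wy": 0, "wz": 0, "grip": 60},
    {"x": -1, "y": -0.5, "z": 0, "wx": 0, "wy": 0, "wz": 0, "grip": 0},
    {"x": -1, "y": -1, "z": 0.3, "wx": 0, "wy": 0, "wz": 0, "grip": 0},
    {"x": -1, "y": -1, "z": 0.3, "wx": 0, "wy": 0, "wz": 0, "grip": 0},
    {"x": -1, "y": -1, "z": 0.3, "wx": 0, "wy": 0, "wz": 0, "grip": 0},
    {"x": -1, "y": -1, "z": 0.3, "wx": 0, "wy": 0, "wz": 0, "grip": 0},
  ],
)

```text
clock: 17.75
tool_pos: [0.5289, 0.2614, 0.1132]
eef_rot: [0.001, 0.707, -0.0, 0.707]
force: [-1.1, 0.4, -0.2]
grip_width: 0.999
```

```bash
python3 - <<'E'
from h import *
c,T=wrist("w10");go([.46,.211,.006],-.43);bosses(c,T)
E
```

```text
tcp [0.5285 0.2621 0.1131] shift [ 1.071 -0.511 -0.685] turn [ 0.137  -0.0003 -0.0002] F [-0.7  0.5 -0.4] w 1.002 t 17.8
(346, 62, 214, 182) cen [449.  143.9] [0.4793 0.3786 0.03  ] rectcen [0.4897 0.3825] len 0.13430903717698328 0.12592146093338566 ang -1.5705580080185086
(169, 56, 72, 102) cen [206.7 112. ] [0.4587 0.2168 0.03  ] rectcen [0.4547 0.2189] len 0.06535047503982706 0.030663787759167272 ang -0.5114033441384747
(0, 56, 98, 98) cen [ 42.4 107. ] [0.4556 0.1099 0.03  ] rectcen [0.4552 0.114 ] len 0.06195095055811861 0.06071875331571521 ang -0.22610742186170896
```

View pics/w10.png

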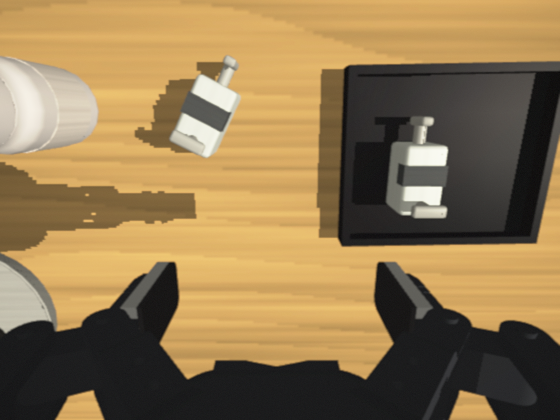

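apply_moves(
  moves=[
    {"x": 0, "y": -0.3, "z": -0.4, "wx": 0.153, "wy": 0, "wz": 0, "grip": 60},
    {"x": 0, "y": -0.48, "z": -0.68, "wx": 0.153, "wy": 0, "wz": 0, "grip": 60},
    {"x": 0, "y": -0.48, "z": -0.68, "wx": 0.153, "wy": 0, "wz": 0, "grip": 60},
    {"x": 0, "y": -0.48, "z": -0.68, "wx": 0.153, "wy": 0, "wz": 0, "grip": 60},
    {"x": 0, "y": -0.48, "z": -0.68, "wx": 0.153, "wy": 0, "wz": 0, "grip": 60},
    {"x": 0, "y": -0.48, "z": -0.68, "wx": 0.153, "wy": 0, "wz": 0, "grip": 60},
  ],
)

```text
clock: 18.4
tool_pos: [0.4617, 0.2136, 0.1133]
eef_rot: [0.167, 0.687, -0.167, 0.687]
force: [0.1, 0.7, -0.5]
grip_width: 0.764
```

```bash
python3 - <<'E'
from h import *
c,T=wrist("w11");go([.461,.2145,.006],-.48);bosses(c,T);print(proj(c,T,[.461,.2145,.032]))
E
```

```text
tcp [0.4617 0.2133 0.1133] shift [ 1.073  0.007 -0.012] turn [ 0.0006  0.0001 -0.0001] F [0.3 0.2 0.6] w 0.77 t 18.45
(100, 227, 103, 35) cen [150.1 247.5] [0.442  0.1205 0.03  ] rectcen [0.4402 0.1225] len 0.07355183844320454 0.026836360806122467 ang 1.0943613187335925
(256, 153, 41, 98) cen [275.8 208.6] [0.4579 0.2162 0.03  ] rectcen [0.4546 0.218 ] len 0.0710431075589934 0.027096537136448145 ang -0.45936918586585884
(381, 10, 179, 205) cen [490.6 112.8] [0.4643 0.3714 0.03  ] rectcen [0.4821 0.3755] len 0.11923251341559982 0.1107834848809881 ang -1.5539176926075968
[275.692  214.1829]
```

View pics/w11.png

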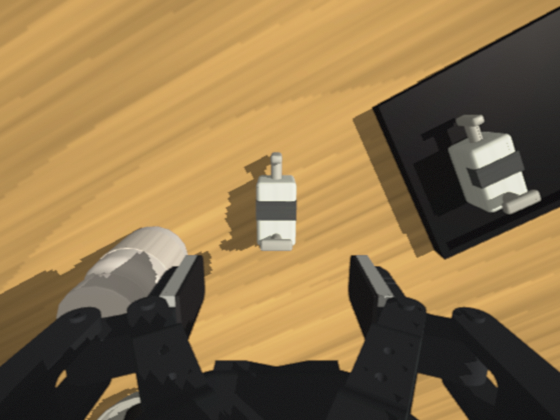

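apply_moves(
  moves=[
    {"x": 0.5, "y": 0, "z": -0.02, "wx": 0, "wy": 0, "wz": 0, "grip": 60},
    {"x": 0.9, "y": 0, "z": -0.02, "wx": 0, "wy": 0, "wz": 0, "grip": 60},
    {"x": 1, "y": 0, "z": -0.02, "wx": 0, "wy": 0, "wz": 0, "grip": 60},
    {"x": 1, "y": 0, "z": -0.02, "wx": 0, "wy": 0, "wz": 0, "grip": 60},
  ],
)

```text
clock: 18.85
tool_pos: [0.4589, 0.2128, 0.0123]
eef_rot: [0.168, 0.687, -0.169, 0.686]
force: [-0.1, 1.4, -0.1]
grip_width: 0.76
```

apply_moves(
  moves=[
    {"x": 0.06, "y": 0, "z": 0, "wx": 0, "wy": 0, "wz": 0, "grip": 60},
    {"x": 0.06, "y": 0, "z": 0, "wx": 0, "wy": 0, "wz": 0, "grip": 150},
    {"x": 0.06, "y": 0, "z": 0, "wx": 0, "wy": 0, "wz": 0, "grip": 255},
    {"x": 0.06, "y": 0, "z": 0, "wx": 0, "wy": 0, "wz": 0, "grip": 255},
    {"x": 0.06, "y": 0, "z": 0, "wx": 0, "wy": 0, "wz": 0, "grip": 255},
    {"x": 0.06, "y": 0, "z": 0, "wx": 0, "wy": 0, "wz": 0, "grip": 255},
    {"x": 0.06, "y": 0, "z": 0, "wx": 0, "wy": 0, "wz": 0, "grip": 255},
  ],
)

```text
clock: 19.55
tool_pos: [0.4601, 0.2139, 0.0085]
eef_rot: [0.169, 0.686, -0.168, 0.687]
force: [-1.2, -0.6, 8.1]
grip_width: 0.317
```

apply_moves(
  moves=[
    {"x": -0.4, "y": 0, "z": 0, "wx": 0, "wy": 0, "wz": 0, "grip": 255},
    {"x": -0.9, "y": 0, "z": 0, "wx": 0, "wy": 0, "wz": 0, "grip": 255},
    {"x": -0.9, "y": 0, "z": 0, "wx": 0, "wy": 0, "wz": 0, "grip": 255},
    {"x": -0.9, "y": 0, "z": 0, "wx": -0.153, "wy": 0, "wz": 0, "grip": 255},
    {"x": -0.9, "y": 0, "z": 0, "wx": -0.153, "wy": 0, "wz": 0, "grip": 255},
    {"x": -0.9, "y": 0, "z": 0, "wx": -0.153, "wy": 0, "wz": 0, "grip": 255},
    {"x": -0.9, "y": 0, "z": 0, "wx": -0.153, "wy": 0, "wz": 0, "grip": 255},
    {"x": -0.9, "y": 0, "z": 0, "wx": -0.153, "wy": 0, "wz": 0, "grip": 255},
  ],
)

```text
clock: 20.35
tool_pos: [0.4593, 0.2133, 0.0974]
eef_rot: [0.002, 0.707, -0.001, 0.707]
force: [0.4, -0.2, -1.7]
grip_width: 0.319
```

```bash
python3 - <<'E'
from h import *
go([.5,.4155,.09],0)
E
```

```text
tcp [0.4593 0.2133 0.0974] shift [0.074 2.024 0.398] turn [-0.0014 -0.     -0.0001] F [ 0.4 -0.2 -1.7] w 0.319 t 20.35
```

apply_moves(
  moves=[
    {"x": 0, "y": 0.4, "z": 0.1, "wx": 0, "wy": 0, "wz": 0, "grip": 255},
    {"x": 0, "y": 0.8, "z": 0.2, "wx": 0, "wy": 0, "wz": 0, "grip": 255},
    {"x": 0, "y": 1, "z": 0.2, "wx": 0, "wy": 0, "wz": 0, "grip": 255},
  ],
)

```text
clock: 20.65
tool_pos: [0.4803, 0.3174, 0.0974]
eef_rot: [0.002, 0.707, -0.0, 0.708]
force: [-0.6, 1.2, -2.2]
grip_width: 0.314
```

apply_moves(
  moves=[
    {"x": 0, "y": 0.4, "z": 0.1, "wx": 0, "wy": 0, "wz": 0, "grip": 255},
    {"x": 0, "y": 0.8, "z": 0.2, "wx": 0, "wy": 0, "wz": 0, "grip": 255},
    {"x": 0, "y": 1, "z": 0.2, "wx": 0, "wy": 0, "wz": 0, "grip": 255},
    {"x": 0, "y": 1, "z": 0.2, "wx": 0, "wy": 0, "wz": 0, "grip": 255},
    {"x": 0, "y": 1, "z": 0.2, "wx": 0, "wy": 0, "wz": 0, "grip": 255},
    {"x": 0, "y": 1, "z": 0.2, "wx": 0, "wy": 0, "wz": 0, "grip": 255},
  ],
)

```text
clock: 21.25
tool_pos: [0.4998, 0.4117, 0.0971]
eef_rot: [0.001, 0.707, -0.002, 0.707]
force: [0.4, -0.3, -1.4]
grip_width: 0.312
```

```bash
python3 - <<'E'
from h import *
go([.5,.4155,.0145],0)
E
```

```text
tcp [0.4998 0.4117 0.0971] shift [0.826 0.039 0.002] turn [-0.0013 -0.0001  0.0004] F [ 0.4 -0.3 -1.4] w 0.312 t 21.25
```

apply_moves(
  moves=[
    {"x": 0.4, "y": 0.04, "z": 0, "wx": 0, "wy": 0, "wz": 0, "grip": 255},
    {"x": 0.7, "y": 0.04, "z": 0, "wx": 0, "wy": 0, "wz": 0, "grip": 255},
    {"x": 0.81, "y": 0.04, "z": 0, "wx": 0, "wy": 0, "wz": 0, "grip": 255},
    {"x": 0.83, "y": 0.04, "z": 0, "wx": 0, "wy": 0, "wz": 0, "grip": 255},
    {"x": 0.83, "y": 0.04, "z": 0, "wx": 0, "wy": 0, "wz": 0, "grip": 255},
  ],
)

```text
clock: 21.75
tool_pos: [0.5004, 0.4164, 0.0148]
eef_rot: [0.001, 0.707, -0.001, 0.707]
force: [-0.2, 0.3, -1.8]
grip_width: 0.314
```

apply_moves(
  moves=[
    {"x": 0, "y": 0, "z": 0, "wx": 0, "wy": 0, "wz": 0, "grip": 140},
    {"x": 0, "y": 0, "z": 0, "wx": 0, "wy": 0, "wz": 0, "grip": 140},
    {"x": 0, "y": 0, "z": 0, "wx": 0, "wy": 0, "wz": 0, "grip": 140},
    {"x": 0, "y": 0, "z": 0, "wx": 0, "wy": 0, "wz": 0, "grip": 140},
  ],
)

```text
clock: 22.15
tool_pos: [0.4999, 0.4175, 0.0147]
eef_rot: [0.001, 0.707, -0.0, 0.707]
force: [0.1, -0.3, 0.5]
grip_width: 0.454
```

apply_moves(
  moves=[
    {"x": -0.3, "y": 0, "z": 0, "wx": 0, "wy": 0, "wz": 0, "grip": 140},
    {"x": -0.7, "y": 0, "z": 0, "wx": 0, "wy": 0, "wz": 0, "grip": 140},
    {"x": -1, "y": 0, "z": 0, "wx": 0, "wy": 0, "wz": 0, "grip": 60},
    {"x": -1, "y": -0.5, "z": 0, "wx": 0, "wy": 0, "wz": 0, "grip": 0},
    {"x": -1, "y": -1, "z": 0.3, "wx": 0, "wy": 0, "wz": 0, "grip": 0},
  ],
)

```text
clock: 22.65
tool_pos: [0.5228, 0.3254, 0.1153]
eef_rot: [-0.001, 0.707, 0.002, 0.707]
force: [1.3, -0.5, -0.3]
grip_width: 0.937
```

apply_moves(
  moves=[
    {"x": -0.5, "y": -0.5, "z": 0, "wx": 0, "wy": 0, "wz": 0, "grip": 0},
    {"x": -1, "y": -1, "z": 0, "wx": 0, "wy": 0, "wz": 0, "grip": 0},
    {"x": -1, "y": -1, "z": 0, "wx": 0, "wy": 0, "wz": 0, "grip": 0},
  ],
)

```text
clock: 22.95
tool_pos: [0.5256, 0.2219, 0.2161]
eef_rot: [0.001, 0.707, -0.001, 0.707]
force: [0.9, 0.8, 0.3]
grip_width: 0.997
```

apply_moves(
  moves=[
    {"x": 0, "y": -1, "z": 0, "wx": 0, "wy": 0, "wz": 0, "grip": 0},
    {"x": 0, "y": -1, "z": 0, "wx": 0, "wy": 0, "wz": 0, "grip": 0},
    {"x": 0, "y": -1, "z": 0, "wx": 0, "wy": 0, "wz": 0, "grip": 0},
    {"x": 0, "y": -1, "z": 0, "wx": 0, "wy": 0, "wz": 0, "grip": 0},
    {"x": 0, "y": -1, "z": 0, "wx": 0, "wy": 0, "wz": 0, "grip": 0},
    {"x": 0, "y": -1, "z": 0, "wx": 0, "wy": 0, "wz": 0, "grip": 0},
  ],
)

```text
clock: 23.55
tool_pos: [0.5249, 0.126, 0.2141]
eef_rot: [-0.0, 0.707, 0.0, 0.707]
force: [0.3, 0.5, -0.8]
grip_width: 1.002
```

```bash
python3 - <<'E'
from h import *
c,T=wrist("w12");go([.455,.1,.033],0);bosses(c,T)
for p in [(.4515,.1038,.095),(.455,.1,.095),(.455,.1,0)]:print(proj(c,T,p))
E
```

```text
tcp [0.5249 0.1259 0.2141] shift [ 1.811 -0.258 -0.699] turn [ 0.0002 -0.0001 -0.    ] F [ 0.4 -0.3  0.1] w 1.001 t 23.6
(107, 212, 122, 50) cen [166.  239.5] [0.5842 0.0109 0.03  ] rectcen [0.5815 0.0127] len 0.12453003913640454 0.05559337641156778 ang -1.569060518639648
(454, 83, 106, 129) cen [509.3 149.1] [0.4891 0.3546 0.03  ] rectcen [0.4904 0.3521] len 0.1271620717436201 0.09727181066140614 ang 0.23392506521483525
(0, 81, 75, 64) cen [ 33.  113.3] [ 0.4564 -0.1036  0.03  ] rectcen [ 0.4564 -0.0998] len 0.06831898331837709 0.058212949970825316 ang -1.5687896310272231
(217, 80, 66, 65) cen [249.6 111.7] [0.4546 0.1017 0.03  ] rectcen [0.4556 0.1016] len 0.060013443292452236 0.058293764432971726 ang -1.5687877766258032
[245.7761 107.4816]
[240.8766 112.2869]
[250.1804 112.1374]
```

View pics/w12.png

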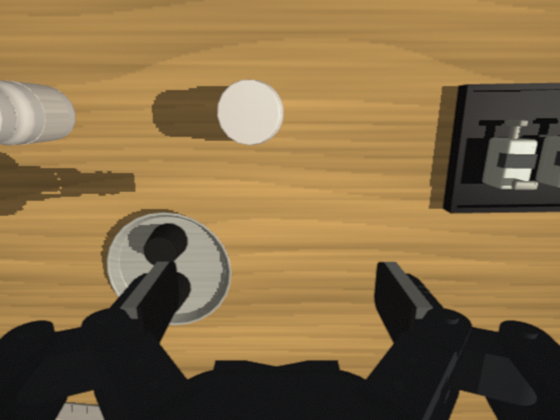

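apply_moves(
  moves=[
    {"x": 0.2, "y": -0.2, "z": -0.4, "wx": 0, "wy": 0, "wz": 0, "grip": 0},
    {"x": 0.3, "y": -0.2, "z": -0.7, "wx": 0, "wy": 0, "wz": 0, "grip": 0},
    {"x": 0.5, "y": -0.2, "z": -0.7, "wx": 0, "wy": 0, "wz": 0, "grip": 0},
    {"x": 0.8, "y": -0.2, "z": -0.7, "wx": 0, "wy": 0, "wz": 0, "grip": 0},
    {"x": 0.85, "y": -0.2, "z": -0.7, "wx": 0, "wy": 0, "wz": 0, "grip": 0},
    {"x": 0.85, "y": -0.2, "z": -0.7, "wx": 0, "wy": 0, "wz": 0, "grip": 0},
    {"x": 0.85, "y": -0.2, "z": -0.7, "wx": 0, "wy": 0, "wz": 0, "grip": 0},
  ],
  force=30,
)

```text
clock: 24.3
tool_pos: [0.4557, 0.1048, 0.1301]
eef_rot: [0.0, 0.707, -0.0, 0.707]
force: [-0.1, -0.1, 0.1]
grip_width: 0.998
```

```bash
python3 - <<'E'
from h import *
c,T=wrist("w13");go([.455,.106,.031],0);bosses(c,T)
for p in [(.455,.106,.095)]:print(proj(c,T,p))
E
```

```text
tcp [0.4559 0.1049 0.1303] shift [ 0.993  0.011 -0.01 ] turn [-0.0004  0.0004 -0.0001] F [ 0.2 -0.2  0.7] w 1.0 t 24.35
(532, 169, 28, 58) cen [547.2 198.4] [0.4485 0.3108 0.03  ] rectcen [0.4484 0.3095] len 0.045741583495073034 0.019930065386121857 ang 0.23272255320315427
(0, 169, 56, 79) cen [ 23.3 204.2] [ 0.4529 -0.0864  0.03  ] rectcen [ 0.457 -0.084] len 0.0630575153364572 0.04052905853497527 ang -0.18321160448716656
(236, 168, 82, 94) cen [276.2 218.6] [0.4645 0.1057 0.03  ] rectcen [0.4627 0.106 ] len 0.07487803262609916 0.059686847047351076 ang -0.033687685461205596
[276.7206 237.994 ]
```

apply_moves(
  moves=[
    {"x": 0.4, "y": 0.01, "z": 0, "wx": 0, "wy": 0, "wz": 0, "grip": 0},
    {"x": 0.8, "y": 0.01, "z": 0, "wx": 0, "wy": 0, "wz": 0, "grip": 0},
    {"x": 0.98, "y": 0.01, "z": 0, "wx": 0, "wy": 0, "wz": 0, "grip": 0},
    {"x": 0.98, "y": 0.01, "z": 0, "wx": 0, "wy": 0, "wz": 0, "grip": 60},
    {"x": 0.98, "y": 0.01, "z": 0, "wx": 0, "wy": 0, "wz": 0, "grip": 130},
    {"x": 0.98, "y": 0.01, "z": 0, "wx": 0, "wy": 0, "wz": 0, "grip": 255},
    {"x": 0.98, "y": 0.01, "z": 0, "wx": 0, "wy": 0, "wz": 0, "grip": 255},
    {"x": 0.98, "y": 0.01, "z": 0, "wx": 0, "wy": 0, "wz": 0, "grip": 255},
    {"x": 0.98, "y": 0.01, "z": 0, "wx": 0, "wy": 0, "wz": 0, "grip": 255},
  ],
)

```text
clock: 25.25
tool_pos: [0.4562, 0.1056, 0.0329]
eef_rot: [0.001, 0.706, -0.0, 0.708]
force: [-1.0, -2.5, 9.4]
grip_width: 0.625
```

apply_moves(
  moves=[
    {"x": -0.1, "y": 0, "z": 0, "wx": 0, "wy": 0, "wz": 0, "grip": 255},
    {"x": -0.2, "y": 0, "z": 0, "wx": 0, "wy": 0, "wz": 0, "grip": 255},
    {"x": -0.2, "y": 0, "z": 0, "wx": 0, "wy": 0, "wz": 0, "grip": 255},
    {"x": -0.2, "y": 0, "z": 0, "wx": 0, "wy": 0, "wz": 0, "grip": 255},
    {"x": -0.2, "y": 0, "z": 0, "wx": 0, "wy": 0, "wz": 0, "grip": 255},
    {"x": -0.2, "y": 0, "z": 0, "wx": 0, "wy": 0, "wz": 0, "grip": 255},
  ],
)

```text
clock: 25.85
tool_pos: [0.4547, 0.1055, 0.051]
eef_rot: [0.0, 0.707, -0.001, 0.707]
force: [-0.7, -0.4, -3.5]
grip_width: 0.618
```

apply_moves(
  moves=[
    {"x": 0, "y": 0, "z": 0, "wx": 0, "wy": 0, "wz": 0, "grip": 255},
  ],
)

```text
clock: 25.95
tool_pos: [0.4548, 0.1054, 0.051]
eef_rot: [0.0, 0.707, -0.001, 0.707]
force: [-1.2, -0.0, -3.5]
grip_width: 0.617
```

apply_moves(
  moves=[
    {"x": 0, "y": 0, "z": 0, "wx": 0, "wy": 0, "wz": 0, "grip": 255},
  ],
)

```text
clock: 26.05
tool_pos: [0.4548, 0.1054, 0.0511]
eef_rot: [0.001, 0.707, -0.001, 0.707]
force: [0.5, 0.5, -3.3]
grip_width: 0.623
```

apply_moves(
  moves=[
    {"x": 0, "y": 0, "z": 0, "wx": 0, "wy": 0, "wz": 0, "grip": 255},
  ],
)

```text
clock: 26.15
tool_pos: [0.4549, 0.1055, 0.0512]
eef_rot: [0.001, 0.707, -0.001, 0.707]
force: [-1.0, 0.2, -4.6]
grip_width: 0.621
```

apply_moves(
  moves=[
    {"x": -0.3, "y": 0, "z": 0, "wx": 0, "wy": 0, "wz": 0, "grip": 255},
    {"x": -0.6, "y": 0, "z": 0, "wx": 0, "wy": 0, "wz": 0, "grip": 255},
    {"x": -0.9, "y": 0, "z": 0, "wx": 0, "wy": 0, "wz": 0, "grip": 255},
    {"x": -1, "y": 0, "z": 0, "wx": 0, "wy": 0, "wz": 0, "grip": 255},
  ],
)

```text
clock: 26.55
tool_pos: [0.4563, 0.1058, 0.1536]
eef_rot: [0.001, 0.706, -0.0, 0.708]
force: [0.5, 0.6, -3.9]
grip_width: 0.618
```

apply_moves(
  moves=[
    {"x": -0.2, "y": -0.2, "z": 0, "wx": 0, "wy": 0, "wz": 0, "grip": 255},
    {"x": -0.2, "y": -0.5, "z": 0.1, "wx": 0, "wy": 0, "wz": 0, "grip": 255},
    {"x": -0.2, "y": -0.8, "z": 0.1, "wx": 0, "wy": 0, "wz": 0, "grip": 255},
    {"x": -0.2, "y": -1, "z": 0.1, "wx": 0, "wy": 0, "wz": 0, "grip": 255},
  ],
)

```text
clock: 26.95
tool_pos: [0.4644, 0.0034, 0.1707]
eef_rot: [0.001, 0.707, -0.001, 0.707]
force: [0.2, 0.1, -3.7]
grip_width: 0.624
```

apply_moves(
  moves=[
    {"x": 0, "y": -0.35, "z": 0, "wx": 0, "wy": 0, "wz": 0, "grip": 255},
    {"x": 0, "y": -0.7, "z": 0.1, "wx": 0, "wy": 0, "wz": 0, "grip": 255},
    {"x": 0, "y": -1, "z": 0.1, "wx": 0, "wy": 0, "wz": 0, "grip": 255},
  ],
)

```text
clock: 27.25
tool_pos: [0.4752, -0.0962, 0.1706]
eef_rot: [0.0, 0.707, -0.001, 0.707]
force: [-0.1, 0.2, -4.1]
grip_width: 0.622
```

apply_moves(
  moves=[
    {"x": 0, "y": -0.35, "z": 0, "wx": 0, "wy": 0, "wz": 0, "grip": 255},
    {"x": 0, "y": -0.7, "z": 0.1, "wx": 0, "wy": 0, "wz": 0, "grip": 255},
    {"x": 0, "y": -1, "z": 0.1, "wx": 0, "wy": 0, "wz": 0, "grip": 255},
  ],
)

```text
clock: 27.55
tool_pos: [0.485, -0.1962, 0.1705]
eef_rot: [0.0, 0.707, -0.001, 0.707]
force: [0.7, 0.7, -3.9]
grip_width: 0.616
```

apply_moves(
  moves=[
    {"x": 0, "y": -0.35, "z": 0, "wx": 0, "wy": 0, "wz": 0, "grip": 255},
    {"x": 0, "y": -0.7, "z": 0, "wx": 0, "wy": 0, "wz": 0, "grip": 255},
    {"x": 0, "y": -1, "z": 0, "wx": 0, "wy": 0, "wz": 0, "grip": 255},
    {"x": 0, "y": -1, "z": 0, "wx": 0, "wy": 0, "wz": 0, "grip": 255},
    {"x": 0, "y": -1, "z": 0, "wx": 0, "wy": 0, "wz": 0, "grip": 255},
  ],
)

```text
clock: 28.05
tool_pos: [0.4836, -0.2949, 0.1701]
eef_rot: [0.001, 0.708, -0.001, 0.707]
force: [0.3, 0.6, -3.5]
grip_width: 0.621
```

```bash
python3 - <<'E'
from h import *
c,T=wrist("w14");go([.4855,-.379,.06],0);bosses(c,T)
x,y=.4855,-.379
for p in [(x+.055,y-.055),(x-.055,y-.055),(x+.055,y+.055),(x-.055,y+.055)]: print(proj(c,T,(*p,.018)))
E
```

```text
tcp [ 0.484  -0.2937  0.1702] shift [ 1.101 -0.854  0.018] turn [-0.0005 -0.0005 -0.0004] F [ 0.6  0.4 -3.8] w 0.62 t 28.1
(449, 130, 111, 82) cen [509.4 167.1] [ 0.4592 -0.0936  0.03  ] rectcen [ 0.4581 -0.094 ] len 0.1040719715321708 0.05921220133720111 ang 1.340472940554776
(106, 128, 249, 134) cen [207.  203.6] [ 0.491 -0.355  0.03 ] rectcen [ 0.4862 -0.3345] len 0.20594412762090136 0.12080595878274739 ang 1.568592458360099
(335, 119, 100, 79) cen [385.3 156.1] [ 0.4495 -0.201   0.03  ] rectcen [ 0.4496 -0.2013] len 0.08579705512023848 0.060023307887299496 ang 1.1542172385800828
[130.3402 250.1583]
[114.7353 132.9667]
[244.8933 249.8787]
[241.3387 132.6793]
```

View pics/w14.png

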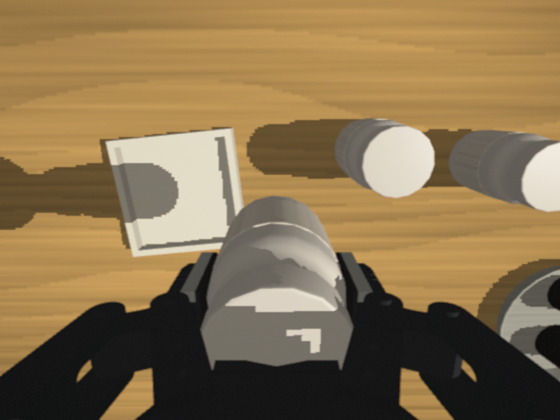

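apply_moves(
  moves=[
    {"x": 0, "y": -0.35, "z": 0, "wx": 0, "wy": 0, "wz": 0, "grip": 255},
    {"x": 0, "y": -0.7, "z": 0, "wx": 0, "wy": 0, "wz": 0, "grip": 255},
    {"x": 0.2, "y": -0.87, "z": 0.01, "wx": 0, "wy": 0, "wz": 0, "grip": 255},
    {"x": 0.5, "y": -0.87, "z": 0.01, "wx": 0, "wy": 0, "wz": 0, "grip": 255},
    {"x": 0.8, "y": -0.87, "z": 0.01, "wx": 0, "wy": 0, "wz": 0, "grip": 255},
    {"x": 1, "y": -0.87, "z": 0.01, "wx": 0, "wy": 0, "wz": 0, "grip": 255},
    {"x": 1, "y": -0.87, "z": 0.01, "wx": 0, "wy": 0, "wz": 0, "grip": 255},
    {"x": 1, "y": -0.87, "z": 0.01, "wx": 0, "wy": 0, "wz": 0, "grip": 255},
  ],
)

```text
clock: 28.9
tool_pos: [0.4857, -0.3805, 0.0714]
eef_rot: [0.0, 0.707, 0.0, 0.707]
force: [-0.2, -0.0, -2.6]
grip_width: 0.618
```

```bash
python3 - <<'E'
from h import *
go([.4855,-.381,.039],0)
E
```

```text
tcp [ 0.4857 -0.3805  0.0714] shift [ 0.324 -0.005 -0.002] turn [-0.0001 -0.0001 -0.0002] F [-0.2 -0.  -2.6] w 0.618 t 28.9
```

apply_moves(
  moves=[
    {"x": 0.15, "y": 0, "z": 0, "wx": 0, "wy": 0, "wz": 0, "grip": 255},
    {"x": 0.25, "y": 0, "z": 0, "wx": 0, "wy": 0, "wz": 0, "grip": 255},
    {"x": 0.3, "y": 0, "z": 0, "wx": 0, "wy": 0, "wz": 0, "grip": 255},
    {"x": 0.31, "y": 0, "z": 0, "wx": 0, "wy": 0, "wz": 0, "grip": 255},
    {"x": 0.31, "y": 0, "z": 0, "wx": 0, "wy": 0, "wz": 0, "grip": 255},
    {"x": 0.31, "y": 0, "z": 0, "wx": 0, "wy": 0, "wz": 0, "grip": 255},
  ],
)

```text
clock: 29.5
tool_pos: [0.4854, -0.3818, 0.0406]
eef_rot: [0.0, 0.707, -0.001, 0.707]
force: [0.3, -0.1, -3.3]
grip_width: 0.623
```

Still carrying full weight; creep down to contact.

apply_moves(
  moves=[
    {"x": 0.01, "y": 0, "z": 0, "wx": 0, "wy": 0, "wz": 0, "grip": 255},
    {"x": 0.02, "y": 0, "z": 0, "wx": 0, "wy": 0, "wz": 0, "grip": 255},
    {"x": 0.02, "y": 0, "z": 0, "wx": 0, "wy": 0, "wz": 0, "grip": 255},
    {"x": 0.02, "y": 0, "z": 0, "wx": 0, "wy": 0, "wz": 0, "grip": 255},
  ],
)

```text
clock: 29.9
tool_pos: [0.4855, -0.3818, 0.0391]
eef_rot: [0.0, 0.707, -0.001, 0.707]
force: [-1.4, 2.4, 6.2]
grip_width: 0.622
```

apply_moves(
  moves=[
    {"x": 0, "y": 0, "z": 0, "wx": 0, "wy": 0, "wz": 0, "grip": 80},
    {"x": 0, "y": 0, "z": 0, "wx": 0, "wy": 0, "wz": 0, "grip": 60},
    {"x": 0, "y": 0, "z": 0, "wx": 0, "wy": 0, "wz": 0, "grip": 40},
    {"x": 0, "y": 0, "z": 0, "wx": 0, "wy": 0, "wz": 0, "grip": 20},
    {"x": 0, "y": 0, "z": 0, "wx": 0, "wy": 0, "wz": 0, "grip": 20},
  ],
)

```text
clock: 30.4
tool_pos: [0.4853, -0.3815, 0.0382]
eef_rot: [0.001, 0.707, -0.001, 0.707]
force: [0.8, -0.0, -0.4]
grip_width: 0.924
```

apply_moves(
  moves=[
    {"x": -0.2, "y": 0, "z": 0, "wx": 0, "wy": 0, "wz": 0, "grip": 20},
    {"x": -0.6, "y": 0, "z": 0, "wx": 0, "wy": 0, "wz": 0, "grip": 20},
    {"x": -1, "y": 0, "z": 0, "wx": 0, "wy": 0, "wz": 0, "grip": 0},
    {"x": -1, "y": 0, "z": 0, "wx": 0, "wy": 0, "wz": 0, "grip": 0},
  ],
)

```text
clock: 30.8
tool_pos: [0.4874, -0.3841, 0.1436]
eef_rot: [-0.001, 0.705, -0.002, 0.71]
force: [0.3, -0.0, 0.0]
grip_width: 0.998
```

apply_moves(
  moves=[
    {"x": -0.5, "y": 0, "z": 0, "wx": 0, "wy": 0, "wz": 0, "grip": 0},
    {"x": -1, "y": 0.5, "z": 0.4, "wx": 0, "wy": 0, "wz": 0, "grip": 0},
    {"x": -1, "y": 0.9, "z": 0.8, "wx": 0, "wy": 0, "wz": 0, "grip": 0},
    {"x": -1, "y": 0.9, "z": 0.8, "wx": 0, "wy": 0, "wz": 0, "grip": 0},
    {"x": -1, "y": 0.9, "z": 0.8, "wx": 0, "wy": 0, "wz": 0, "grip": 0},
    {"x": -1, "y": 0.9, "z": 0.8, "wx": 0, "wy": 0, "wz": 0, "grip": 0},
    {"x": -1, "y": 0.9, "z": 0.8, "wx": 0, "wy": 0, "wz": 0, "grip": 0},
  ],
)

```text
clock: 31.5
tool_pos: [0.5641, -0.2928, 0.2377]
eef_rot: [0.001, 0.708, -0.001, 0.707]
force: [-0.4, -0.5, -0.1]
grip_width: 1.001
```

```bash
python3 - <<'E'
from h import *
def caps(c,T,lim):
    g=cv2.cvtColor(c["color"],cv2.COLOR_RGB2GRAY);g[lim:]=0
    r=cv2.HoughCircles(cv2.medianBlur(g,5),cv2.HOUGH_GRADIENT,1,30,param1=100,param2=18,minRadius=6,maxRadius=45)
    return r
c,T=wrist("w15");go([0,0,0])
for q in [(.4855,-.381,.101),(.4855,-.381,.006),(.45,-.208,.095),(.455,-.107,.095)]:
    u,v=proj(c,T,q);print(q,np.round((u,v),1))
h=cv2.cvtColor(c["color"],cv2.COLOR_RGB2HSV);H,S,V=cv2.split(h)
for k in blobs(((S<60)&(V>170))[:262],200): print("bright",cv2.boundingRect(k),cv2.contourArea(k),np.round(cv2.minEnclosingCircle(k)[0],1))
print("wrist circles",caps(c,T,262))
c=camera("top");T=c["cam_to_world"];h=cv2.cvtColor(c["color"],cv2.COLOR_RGB2HSV);H,S,V=cv2.split(h)
cv2.imwrite("pics/top_end.png",c["color"][:,:,::-1])
for k in blobs((S<75)&(V>110),20):
    b=cv2.boundingRect(k)
    if 170<b[1]<280 and 100<b[0]<450:print("top",b,cv2.contourArea(k))
for k in blobs(V<40,20):
    b=cv2.boundingRect(k)
    if 170<b[1]<280 and 100<b[0]<450:
        M=cv2.moments(k);u,v=M["m10"]/M["m00"],M["m01"]/M["m00"];print("topdark",b,ray(c,T,u,v,.03))
E
```

```text
tcp [ 0.564  -0.2931  0.2378] shift [ 2.384  2.909 -5.649]  F [-0.8  0.4 -0.4] w 0.997 t 31.55
(0.4855, -0.381, 0.101) [165.2 101.4]
(0.4855, -0.381, 0.006) [193.4 104.1]
(0.45, -0.208, 0.095) [382.  54.]
(0.455, -0.107, 0.095) [508.6  60.6]
bright (126, 43, 123, 120) 11217.0 [186.5 103.5]
bright (480, 29, 60, 64) 2859.5 [509.7  61.1]
bright (346, 15, 60, 65) 2946.0 [375.   47.1]
wrist circles [[[380.5  49.5  35. ]
  [172.5  94.5  37.7]
  [517.5  67.5  38.9]
  [534.5 202.5  18.5]
  [109.5 101.5  18.2]
  [271.5  67.5  21.8]
  [203.5  74.5  19.9]
  [501.5 203.5  10. ]
  [522.5 249.5  16. ]]]
top (410, 248, 25, 13) 205.5
top (126, 245, 10, 5) 35.0
top (146, 244, 10, 5) 35.0
top (306, 242, 21, 21) 306.0
top (127, 234, 9, 7) 41.5
top (146, 232, 10, 8) 48.5
top (412, 220, 19, 29) 255.0
top (255, 174, 44, 46) 1170.5
topdark (140, 235, 5, 15) [0.4962 0.3872 0.03  ]
topdark (120, 226, 5, 40) [0.4931 0.4452 0.03  ]
```

```bash
python3 - <<'E'
import cv2,numpy as np
a=cv2.imread("pics/w15.png");g=cv2.cvtColor(a,cv2.COLOR_BGR2GRAY)
r=g[30:180:6,110:262:5]
for y,l in zip(range(30,180,6),r): print(y,' '.join(f"{v:3d}" for v in l))
t=cv2.cvtColor(cv2.imread("pics/top_end.png"),cv2.COLOR_BGR2GRAY)[215:268:3,384:440:3]
print(t)
E
```

```text
30 134 134 133 132 134 134 135 134 135 135 135 135 136 136 136 136 136 136 136 136 136 137 135 135 137 136 137 137 137 137 137
36 138 137 138 137 137 137 137 137 137 137 137 137 137 136 136 136 136 137 136 135 136 136 137 137 137 137 138 138 138 138 138
42 142 140 140 140 140 140 140 140 139 140 139 139 138 138 139 139 139 140 138 138 139 138 141 153 171 146 140 140 139 140 141
48 140 138 138 139 139 139 138 138 138 138 137 139 148 163 184 201 208 210 211 210 212 213 212 213 213 187 141 141 142 118  76
54 135 135 135 153 195 201 206 206 206 206 208 208 207 198 190 147 121 116 134 163 200 207 134 117 198 201 138 139 115  74  75
60 137 139  84  86 204 137 101 130 159 193 200 208 208 208 210 209 209 210 210 211 212 211 214 117 171 212 139 139  72  74  75
66 149 149 128  85 204 177 206 206 206 206 206 208 208 209 208 209 209 209 210 211 211 212 212 117 138 213 152 152  81  82  82
72 145 145 122  77 199 186 201 205 191 198 199 200 202 181 158 167 209 210 211 212 211 213 214 115 121 214 146 142  89  76  76
78 140 140 136  74 150 146 109 195 197 197 199 199 201 201 202 161 187 159 168 212 2
[... 2846 characters left out ...]
  40  37  46 169 175 175 174 144  92  87  73
   74]
 [ 54  51  49  48  45  45  46  45  34 117 133 155 159 123  99  94  91  71
   71]
 [ 53  51  48  47  44  43  44  44  37  88 118 110  98 100  99  96 121  70
   73]
 [ 52  50  47  44  43  41  42  53  50  88 126 129 129 169 173 172 174  78
  124]
 [ 50  49  46  43  41  40  39  45  49 115 183 182 183 182 181 181 170  91
  127]
 [ 48  46  45  42  39  40  38  40  43 160 183 183 182 183 179 173 167 105
  103]
 [ 47  44  43  41  40  40  36  34  69 145 135 117 104 106 118 116 124 126
  127]
 [ 45  43  43  40  41  39  37  38 118 125 125 125 126 126 127 127 127 129
  129]
 [ 42  40  40  40  40  34  48 103 125 124 125 125 125 125 126 126 126 126
  126]]
```

```bash
python3 -c "
from workcell import *
print(close_job())"
```

```text
the job is handed in; nothing more can be done
None
```

The job is handed in, at about 31.5 s on the clock, well inside the 147 s limit. I worked in the order asked: stoppers, bosses, then the jar.

- **Stoppers:** both stand wide end down in the steel dish, about 5 cm apart. The wrist pictures after placing show both upright.
- **Boss heads:** both lie in the black tray, same way up as before. A wrist picture shows the first lying flat. The second was only partly in view in the last wrist picture of it. The final top view shows two matching sets of patches in the tray, at the spacing I set.
- **Full jar:** I lifted the jar at about (0.455, 0.106) first, and it read about 3.7 N, or roughly 380 g. An empty jar would read about 0.4 N, so I took it as the full one and did not lift the other two.
- **Full jar placed:** it stands in the white tray. After release its cap is at pixel (165, 101), within a pixel or two of where an upright jar should show.
- **Empty jars:** both still stand on the bench, with their caps within about 10 pixels of where I expected them.

- **Less certain:** I had used all 16 picture views by the end, so the last checks were made on pixel values, not by eye. In that last check the automatic circle fit put the full jar's cap about 10 pixels away, so I relied on the brightness pattern, which outlines the cap clearly.
- **Forces:** the readings I saw stayed under about 10 N.

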